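# Walk the drawer case in under the low shelf

## Robot

A 6-joint arm with a two-finger parallel gripper is mounted at the origin on the work surface. World frame = base frame: x ahead of the robot, y to its left, z up, the work surface at z = 0. Lengths are in m, angles in rad, forces in N, time in s.
With the tool pointing down it reaches from about 0.35 to 0.775 m from the base axis. Payload 5.5 kg.
Tool frame: the origin (TCP) lies between the finger pads; the fingertips stand 19 mm ahead of it and the grasp point (between the pads) is the TCP; z points along the fingers, y is the direction in which the jaws open and shut (so a half turn about z gives the same grasp; the last joint's range is limited). The gripper opens to 85 mm and grips with 20 to 120 N. Pads are 22 mm wide; open, the fingers measure 114 mm over their backs; the gripper's body (76 mm by 85 mm) begins 54 mm behind the grasp point. The pads swing forward as they close: fully open they stand 13 mm farther back than shut.
Start: joints at [-1.384, 0.313, 0.046, 1.304, 0, 1.431], TCP at [0.185, -0.545, 0.25] pointing down, gripper open.
Joint ranges: [-2.76, 2.76], [-0.86, 1.69], [-1.03, 1.26], [-2.2, 2.34], [-1.47, 1.5], [-3.14, 3.14]. Speed limits (rad/s): [2.57, 2.57, 3.14, 3.14, 3.14, 3.14].

## Interface

Orientations are given as a unit quaternion [w, x, y, z].
In Python, from workcell import get_state, cams, workorder gives the robot as it stands.
- The arm moves only by the tool play_rows, never from a script. Its argument "series" is text: rows parted by semicolons, each of 7 numbers parted by spaces: the opening in per cent of the stroke, from 0 (shut) to 100 (fully open), then the shift along the tool's x, y, z in cm, then the turn, a rotation vector about the tool's x, y, z in degrees. A call has 1 to 12 rows; each row shifts and turns the commanded pose from where the row before left it, along the tool's axes as they then stand; what a row does not reach is not made up. A row lasts 1/8 s, in which the tool goes at most 62.5 mm and 10.7 degrees, less where a joint would pass 70% of its speed; a pose out of reach is approached as far as the arm can. A call with a gripper value outside its range is refused whole. The fingers move at their own pace and stop on an object; "newtons" is the grip in N (left out, the last holds). Time passes only in rows, so rows that do not move let the fingers close. It gives the time, the measured TCP pose, the force and the opening at its end, in the units of the state.
- get_state(): the state, without advancing time (a new reading comes with each control period).
- cams.read_camera(name): name is "scene" or "top" or "wrist"; returns the picture (384x512x3 uint8, red, green, blue); there is no depth.
- cams.get_calibration(name): a dict with "fx", "fy", "cx", "cy" (pixels), "rvec" (rotation vector, rad) and "tvec" (3), from world to camera coordinates, as OpenCV has them. Camera axes: x right, y down, z forward; pixel columns grow to the right and rows downward; lengths in m; the calibration is good to about 2 mm. A picture is of the moment at which its call begins: read the wrist's pose just before it. get_calibration takes no time and is no camera call; for the wrist camera it gives the pose at the moment of the call.
- workorder.hand_in(): hands the job in, once; it reports no verdict.
The state is a dict: "clock": time; "joint_pos": joint angles; "qvel": joint speeds; "tau": joint torques, N m; "tcp_pos": TCP position; "orientation": TCP orientation; "wrist_force": force on the tool from outside, world axes, zero at the start; "ft_torque": the same for the moment, N m; "finger_gap": finger opening in m.
Only numpy, scipy, OpenCV 4.12 (cv2) and the standard library are available. Lean on these libraries where they do the work, as an engineer would, in place of code of your own. Each camera call takes 0.05 s, during which the arm holds its last target.

## Task

The eraser on the lid of the heavy steel drawer case will not pass under the low shelf: lift it off and set it down flat in the middle of the round ceramic coaster. Then walk the case in under the shelf until its back is fully home, square against the backboard, by pushing its two front corner posts in turn so that it never slews more than about 20 degrees out of line with the shelf. Do not press the drawer front or lean on the lid, leave everything else on the desk (the coaster too) where it is, and let go.

Things in the scene. Friction and masses are not known exactly. Their poses are not given: they have to be found in the camera images.
- case: heavy steel drawer case, about 0.85 kg (up to 15 % off), a flat-based box 230 mm wide (its y), 90 mm deep (its x: +x is the back, -x the drawer front facing the robot), 60 mm high, too wide to grasp; it slides on the desk. Origin: centre of the underside, z up. Pushed at one front post it turns about a point some 50 mm beyond its centre, its back edge swinging sideways about 8 mm per 0.1 rad
- drawer_front: thin white plastic drawer front of the case, 136 mm wide, between the two posts and 10 mm behind their faces; it must not be pressed. Same origin and axes as the case
- lid: thin steel lid of the case, its top face 60 mm above the desk; not to be leaned on. Same origin and axes as the case
- back_left (a point): the case's back left corner (x = +45, y = +115 mm in the case's frame), 30 mm up
- back_right (a point): the case's back right corner (x = +45, y = -115 mm), 30 mm up
- post_left (a point): centre of the front face of the solid left (+y) corner post, 30 mm up; the flat face is at x = -45 mm, y from 70 to 115 mm in the case's frame, 58 mm high
- post_right (a point): the same on the right corner post (y from -70 to -115 mm)
- shelf: fixed low white shelf under a small pegboard. Origin: on the desk, middle of the open mouth's front edge; +x points into the space below, y left, z up. The plate spans x = 0 to 135 mm, y = -152 to 152 mm, underside 70 mm and top 76 mm above the desk. Below it stand two side walls, inner faces at y = +-140 mm, from x = 0 to the backboard
- backboard (a point): middle of the face of the wooden backboard below the shelf, 118 mm in (x of shelf) from the mouth, 35 mm up; it faces the mouth. With the case home its post faces are 28 mm in from the mouth, under the plate
- pegboard (a point): middle of the top edge of the fixed pegboard panel on the shelf's rear (127 mm in from the mouth, 186 mm up). Its white hooks, a hanging protractor case and a bulldog clip reach forward to 85 mm from the mouth, from 95 mm up
- eraser: orange silicone eraser block, 50 (x) x 24 (y) x 16 (z) mm, 30 g, lying on the case's lid at the start. Origin: centre of its underside
- coaster: round white ceramic coaster, flat, 96 mm across, 8 mm thick, lying on the desk left or right of the case. Origin: centre of its underside
- mug: blue ceramic mug, 76 mm across, 85 mm high, handle towards its own +y; not to be moved. Origin: centre of its underside
- pencil_cup: round steel pencil cup, 72 mm across, 95 mm high; not to be moved. Origin: centre of its underside
- stapler: black and grey stapler, 125 x 34 x 53 mm, long along its x; not to be moved. Origin: centre of its underside
- jar: small glass jar with metal lid, 40 mm across, 45 mm high, standing in front of the case; not to be moved. Origin: centre of its underside
- tape_roll: roll of clear tape lying flat, 56 mm across, 19 mm high; not to be moved. Origin: centre of its underside
- pencil: mechanical pencil lying on the desk, about 138 x 9 x 9 mm, along its x; not to be moved. Origin: centre of its underside
There are look-alikes about, which are no part of the job. Several things have the shape of the coaster; the one meant has the colours described above.

How it is judged:
By the outcome, as a careful person would: the job done as asked, in the order asked, and still so for the second after the job is handed in, with the robot touching nothing.
It also fails if it takes over 72 s, if anything falls off the work surface, if the arm or the gripper's body presses on something with over 40 N, if the wrist force passes 120 N, or if a joint passes its speed limit or range.

## Working session

There is one attempt and no reset: what is moved stays moved. The work goes in short steps, Python scripts to look and compute and a tool call to move; the robot and the scene stay as the last step left them, time stands still between calls to the robot, and variables do not carry over. Pictures are saved under pics/ and viewed, and the job is handed in when it is done.

Besides the shell and the picture viewer there is one more tool, called after "Request:" as name(argument=value, ...) on one line, values as JSON. play_rows: Moves the arm, as the interface text tells. Its arguments: {"type":"object","properties":{"series":{"type":"string"},"newtons":{"type":"number"}},"required":["series"]}

```bash
mkdir -p pics; ls; python3 - <<'E'
from workcell import get_state, cams, workorder
import cv2
s=get_state()
print(s)
for n in ["scene","top"]:
    im=cams.read_camera(n); cv2.imwrite(f"pics/{n}0.png",cv2.resize(im[:,:,::-1],(800,600),interpolation=cv2.INTER_CUBIC))
    cv2.imwrite(f"pics/{n}0_raw.png",im[:,:,::-1])
    print(n,cams.get_calibration(n))
E
```

```text
pics
{'clock': 0.0, 'joint_pos': array([-1.38359009e+00,  3.14050174e-01,  4.49825843e-02,  1.30359655e+00,
       -1.50005114e-05,  1.43117938e+00]), 'qvel': array([-5.56132060e-04,  3.85376734e-04, -7.69796794e-05,  1.65407938e-03,
       -2.10629415e-04, -1.27132876e-03]), 'tau': array([-1.28186235e-03, -4.80622852e+01,  2.98533618e+01,  1.93934399e-02,
       -8.84276255e-05,  2.72478573e-06]), 'tcp_pos': array([ 0.18448436, -0.54410148,  0.24938199]), 'orientation': array([-9.33463158e-04,  9.86677580e-01,  1.62685223e-01, -2.97179935e-05]), 'wrist_force': array([ 0.10571389, -0.35408253, -0.2212795 ]), 'ft_torque': array([-0.03719846, -0.00650922, -0.01801677]), 'finger_gap': 0.085363603354401}
scene {'fx': 484.2354748495936, 'fy': 484.2354748495936, 'cx': 256.4282580953721, 'cy': 189.78920166092502, 'rvec': array([ 2.13195356,  0.86867847, -0.3875394 ]), 'tvec': array([-0.31003608, -0.16382196,  1.69484403])}
top {'fx': 439.7000067089166, 'fy': 439.7000067089166, 'cx': 251.4689227218086, 'cy': 196.71302013062356, 'rvec': array([ 2.22145576, -2.17490762,  0.10747262]), 'tvec': array([-0.09775658,  0.51100008,  1.29089631])}
```

View pics/scene0.png

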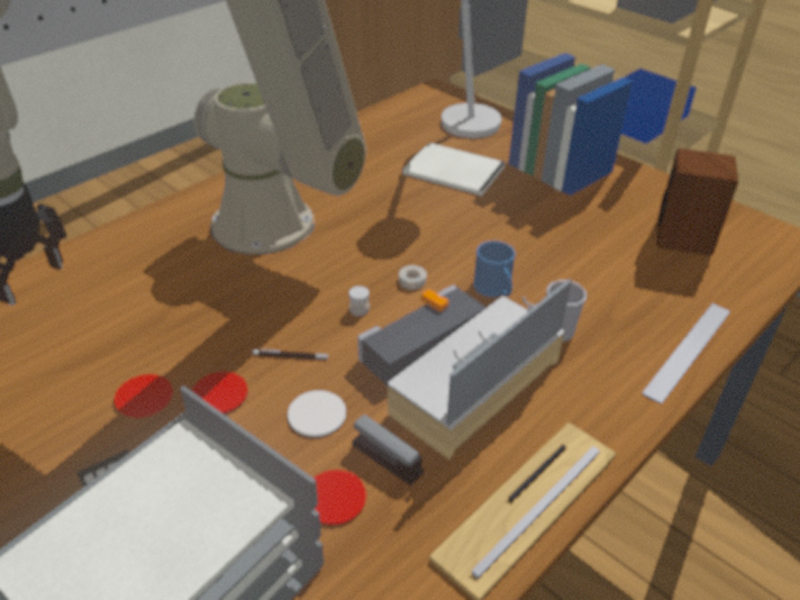

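View pics/top0.png

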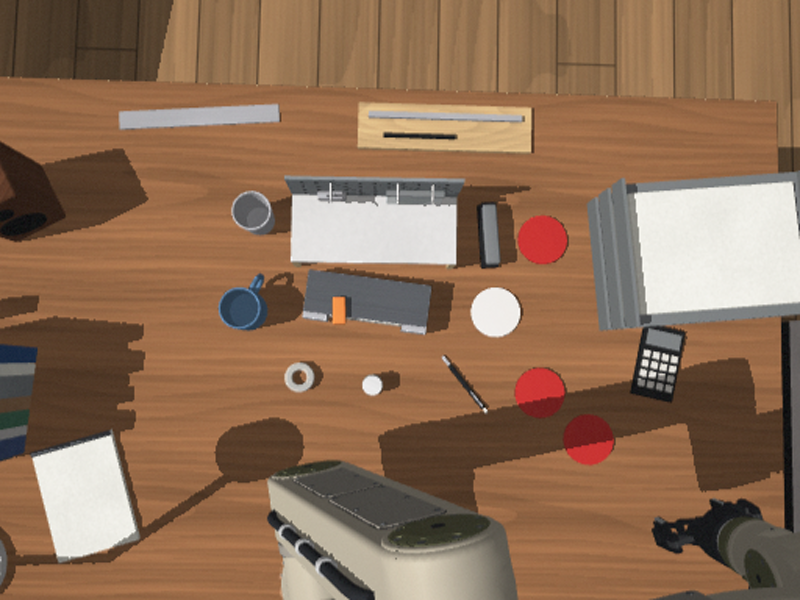

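The white coaster is at (496,312) in the top view. The look-alikes are the red discs at (543,240), (540,392) and (588,440), plus the white tape roll at (301,377), which is too small. The eraser is the orange block at (339,310) on the dark case lid. Next is a close crop to check the choice and measure.

```bash
cat > h.py <<'E'
import numpy as np, cv2
from scipy.spatial.transform import Rotation as Rn
def p2w(cal,u,v,z):
    R=cv2.Rodrigues(np.array(cal['rvec']))[0]; t=np.array(cal['tvec'])
    d=R.T@np.array([(u-cal['cx'])/cal['fx'],(v-cal['cy'])/cal['fy'],1]); c=-R.T@t
    return c+d*(z-c[2])/d[2]
def w2p(cal,P):
    K=np.array([[cal['fx'],0,cal['cx']],[0,cal['fy'],cal['cy']],[0,0,1.]])
    return cv2.projectPoints(np.array(P,float).reshape(-1,1,3),np.array(cal['rvec']),np.array(cal['tvec']),K,None)[0].reshape(-1,2)
def tool(s,target_delta):
    w,x,y,z=s['orientation']; return Rn.from_quat([x,y,z,w]).inv().apply(target_delta)
E
python3 - <<'E'
import cv2
im=cv2.imread('pics/top0_raw.png')
c=im[105:265,135:345]; cv2.imwrite('pics/topcrop.png',cv2.resize(c,None,fx=3.7,fy=3.7,interpolation=cv2.INTER_CUBIC))
im=cv2.imread('pics/scene0_raw.png')
c=im[145:315,160:390]; cv2.imwrite('pics/scenecrop.png',cv2.resize(c,None,fx=3.4,fy=3.4,interpolation=cv2.INTER_CUBIC))
E
```

```text
(no output)
```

View pics/topcrop.png

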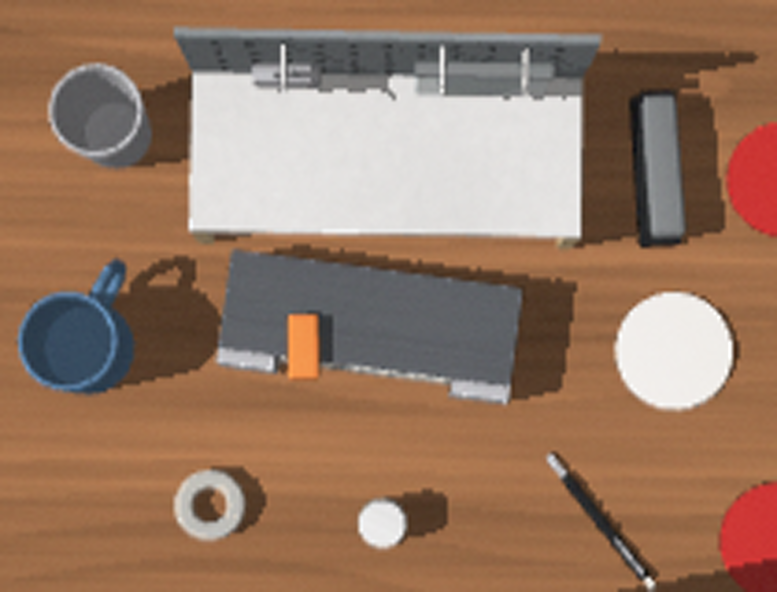

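View pics/scenecrop.png

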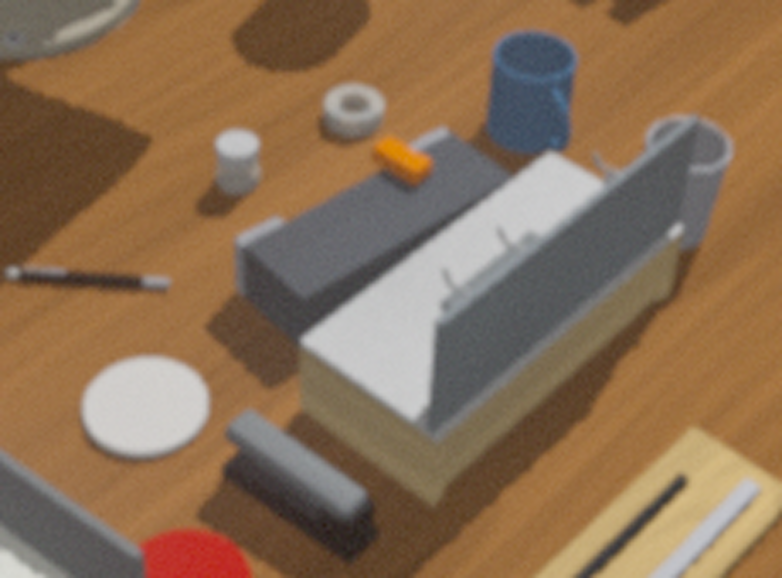

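In the crop, the only white disc is at (675,351). The eraser is at (304,346), overhanging the lid's front edge slightly. The lid corners are about (233,250), (523,288), (508,402) and (217,362).

```bash
python3 - <<'E'
from h import *
from workcell import get_state,cams
cal=cams.get_calibration('top')
f=lambda u,v,z:p2w(cal,(u+.5)/3.7-.5+135,(v+.5)/3.7-.5+105,z)
pts={'caseBL':(233,250,.06),'caseBR':(523,288,.06),'FR':(508,402,.058),'FL':(217,362,.058),
'shFL':(190,232,.076),'shFR':(581,240,.076),'pegL':(175,28,.186),'pegR':(601,35,.186),
'er1':(288,314,.076),'er2':(318,314,.076),'er3':(319,379,.076),'er4':(289,379,.076),'coaster':(675,351,.008),
'mug':(68,340,.085),'mughandle':(122,262,.06),'cup':(97,110,.095),'jar':(382,523,.045),'tape':(209,505,.019),'stapF':(640,244,.03),'stapFR':(684,240,.05),'pencil':(550,455,.005),'pencil2':(652,585,.005)}
W={k:f(*p) for k,p in pts.items()}
for k,p in W.items(): print(k,np.round(p,4))
c=(W['caseBL']+W['caseBR']+W['FR']+W['FL'])/4
a=W['caseBL']-W['caseBR']; b=W['FL']-W['FR']; print('case',c,np.linalg.norm(a),np.linalg.norm(b),'yaw',np.degrees([np.arctan2(-v[0],v[1]) for v in(a,b)]), 'depth',np.linalg.norm((W['caseBL']-W['FL'])))
s=W['shFL']-W['shFR'];print('shelf',(W['shFL']+W['shFR'])/2,np.linalg.norm(s),np.degrees(np.arctan2(-s[0],s[1])))
p=W['pegL']-W['pegR'];print('peg',np.degrees(np.arctan2(-p[0],p[1])),np.linalg.norm(p))
e=sum(W['er%d'%i] for i in(1,2,3,4))/4
d=W['er1']+W['er2']-W['er3']-W['er4'];print('er',e,np.linalg.norm(d)/2,np.degrees(np.arctan2(d[1],d[0])))
print('cam',-cv2.Rodrigues(cal['rvec'])[0].T@cal['tvec'])
E
```

```text
caseBL [0.5776 0.0712 0.06  ]
caseBR [ 0.553  -0.1561  0.06  ]
FR [ 0.4636 -0.146   0.058 ]
FL [0.4899 0.0813 0.058 ]
shFL [0.5888 0.1031 0.076 ]
shFR [ 0.5898 -0.1992  0.076 ]
pegL [0.7193 0.1044 0.186 ]
pegR [ 0.7226 -0.1986  0.186 ]
er1 [0.527 0.026 0.076]
er2 [0.5276 0.003  0.076 ]
er3 [0.4775 0.001  0.076 ]
er4 [0.477  0.0239 0.076 ]
coaster [ 0.5097 -0.2853  0.008 ]
mug [0.5027 0.1918 0.085 ]
mughandle [0.5661 0.1571 0.06  ]
cup [0.6781 0.1742 0.095 ]
jar [ 0.3672 -0.0498  0.045 ]
tape [0.3778 0.0884 0.019 ]
stapF [ 0.5939 -0.2523  0.03  ]
stapFR [ 0.5953 -0.2842  0.05  ]
pencil [ 0.4231 -0.1848  0.005 ]
pencil2 [ 0.3199 -0.269   0.005 ]
case [ 0.52100484 -0.03739357  0.059     ] 0.22860063893107196 0.22876360019810474 yaw [-6.17136426 -6.6074824 ] depth 0.08830278301358863
shelf [ 0.58927178 -0.04807917  0.076     ] 0.30231009710402734 0.19179007026601608
peg 0.6203137168074704 0.3030726088030806
er [0.50229177 0.01347885 0.076     ] 0.05007743259546842 2.3535267060318183
cam [ 0.42004828 -0.0525043   1.32585575]
```

The sizes agree with the description: case 229 x 88 mm, shelf 302 mm, eraser 50 mm. The case yaw is about -6.4° and the shelf yaw about +0.3°. I'll move above the eraser at z 0.25 first, then turn.

Request:
play_rows(series="100 4.36 -3.88 0 0 0 0;100 4.36 -3.88 0 0 0 0;100 4.36 -3.88 0 0 0 0;100 4.36 -3.88 0 0 0 0;100 4.36 -3.88 0 0 0 0;100 4.36 -3.88 0 0 0 0;100 4.36 -3.88 0 0 0 0;100 4.36 -3.88 0 0 0 0;100 4.36 -3.88 0 0 0 0;100 4.36 -3.88 0 0 0 0;100 4.36 -3.88 0 0 0 0;100 0 0 0 0 0 -10", newtons=30)

```text
clock: 1.6
tcp_pos: [0.5029, 0.0172, 0.2496]
orientation: [-0.0, 0.968, 0.253, -0.0]
wrist_force: [-1.4, -0.2, -0.1]
finger_gap: 0.0855
```

Request:
play_rows(series="100 0 0 0 0 0 -10.5;100 0 0 0 0 0 -10.5;100 0 0 0 0 0 -10.5;100 0 0 0 0 0 -10.5;100 0 0 0 0 0 -10.5;100 0 0 0 0 0 -10.5;100 0 0 0 0 0 -10.5;100 0 0 0 0 0 -10.5;100 0 0 0 0 0 -10.5;100 0 0 0 0 0 -10.5;100 0 0 0 0 0 -10.5;100 0 0 0 0 0 -10.5")

```text
clock: 3.1
tcp_pos: [0.5015, 0.0136, 0.2498]
orientation: [-0.001, 0.216, 0.976, -0.0]
wrist_force: [0.2, 0.2, 0.2]
finger_gap: 0.0854
```

Request:
play_rows(series="100 0 0 4 0 0 -9;100 0 0 4 0 0 -9;100 0 0 2 0 0 -8;100 0 0 0 0 0 0;100 0 0 0 0 0 0")

```text
clock: 3.72
tcp_pos: [0.5022, 0.0135, 0.151]
orientation: [0.0, -0.005, 1.0, -0.0]
wrist_force: [0.1, -0.4, 0.7]
finger_gap: 0.0854
```

```bash
python3 - <<'E'
from workcell import get_state,cams
from h import *
s=get_state(); cal=cams.get_calibration('wrist'); im=cams.read_camera('wrist')
cv2.imwrite('pics/w1.png',cv2.resize(im[:,:,::-1],(800,600),interpolation=cv2.INTER_CUBIC))
print(s['tcp_pos'],s['orientation'],s['joint_pos'])
print(cal)
import json; json.dump({k:np.array(v).tolist() for k,v in cal.items()},open('w1.json','w'))
E
```

```text
[0.50223977 0.0134785  0.15100937] [ 4.05483955e-04 -5.15343831e-03  9.99986633e-01 -1.04477645e-04] [-1.33025431e-01  2.27692099e-01 -3.19581166e-01  1.02269104e+00
 -9.52612290e-05 -1.43332394e-01]
{'fx': 346.1589692936707, 'fy': 346.1589692936707, 'cx': 252.05899405572634, 'cy': 190.6132825034514, 'rvec': array([-2.06556748, -2.08666969, -0.28546622]), 'tvec': array([-0.00861018, -0.49194725,  0.14767665])}
```

View pics/w1.png

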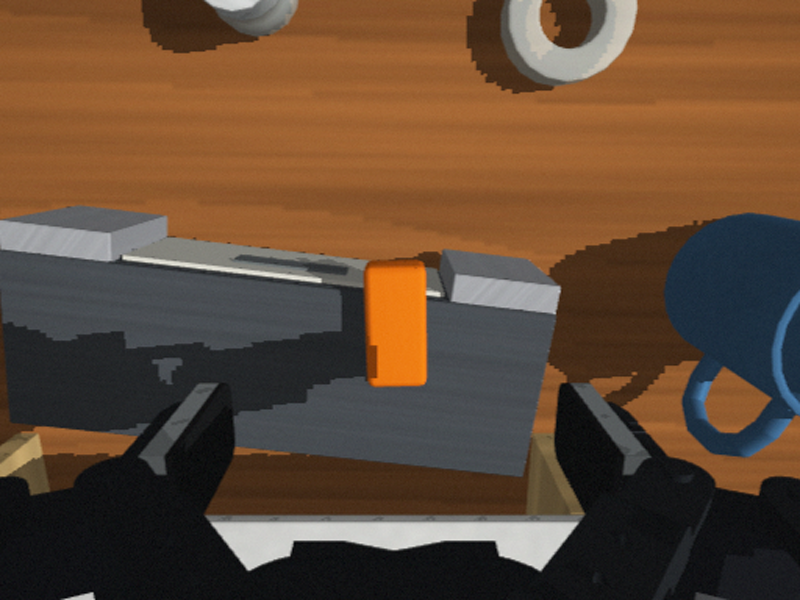

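The wrist view shows the eraser as the orange block, with corners about (368,264), (423,262), (426,385) and (372,386) on the lid between the open fingers.

```bash
python3 - <<'E'
from h import *
import json
cal=json.load(open('w1.json'))
f=lambda u,v,z:p2w(cal,(u+.5)*.64-.5,(v+.5)*.64-.5,z)
for q in [(368,264),(423,262),(426,378),(371,379),(396,322)]: print(q,f(*q,.076).round(4))
for q,z in [((558,313),.058),((525,475),.06),((8,422),.06)]: print('case',q,f(*q,z).round(4))
print('cam',-cv2.Rodrigues(np.array(cal['rvec']))[0].T@np.array(cal['tvec']))
E
```

```text
(368, 264) [0.4763 0.0037 0.076 ]
(423, 262) [0.4753 0.0243 0.076 ]
(426, 378) [0.5223 0.0266 0.076 ]
(371, 379) [0.5229 0.0047 0.076 ]
(396, 322) [0.499  0.0144 0.076 ]
case (558, 313) [0.5002 0.0823 0.058 ]
case (525, 475) [0.5765 0.0738 0.06  ]
case (8, 422) [ 0.5523 -0.1558  0.06  ]
cam [0.43397548 0.0131185  0.27456843]
```

Request:
play_rows(series="60 0 0 2.5 0 0 -1.7;60 0 0 2.3 0 0 0;60 0 0 1.6 0 0 0;60 0 0 0.5 0 0 0;60 0 0 0 0 0 0;0 0 0 0 0 0 0;0 0 0 0 0 0 0;0 0 0 0 0 0 0;0 0 0 0 0 0 0;0 0 0 0 0 0 0;0 0 0 0 0 0 0", newtons=30)

```text
clock: 5.15
tcp_pos: [0.5026, 0.0134, 0.0823]
orientation: [0.001, -0.021, 1.0, -0.0]
wrist_force: [-1.4, -0.2, 5.5]
finger_gap: 0.0234
```

Request:
play_rows(series="0 0 0 -2 0 0 0;0 0 0 -3 0 0 0;0 0 0 -3 0 0 0;0 0 0 0 0 0 0")

```text
clock: 5.65
tcp_pos: [0.5035, 0.0133, 0.1636]
orientation: [0.002, -0.021, 1.0, -0.0]
wrist_force: [-0.3, 0.1, -1.3]
finger_gap: 0.0232
```

```bash
python3 - <<'E'
from workcell import get_state,cams
from h import *
s=get_state(); cal=cams.get_calibration('wrist'); im=cams.read_camera('wrist')
cv2.imwrite('pics/w2.png',cv2.resize(im[:,:,::-1],(640,480),interpolation=cv2.INTER_CUBIC))
print(s['tcp_pos'],s['orientation'],s['wrist_force'],s['finger_gap'])
print(tool(s,np.array([.5097,-.2853,s['tcp_pos'][2]])-s['tcp_pos']))
E
```

```text
[0.50348239 0.01334369 0.16357754] [ 2.37711208e-03 -2.11256605e-02  9.99773914e-01 -4.19672592e-04] [-0.26350525  0.108253   -1.31512686] 0.02323994897637887
[ 6.40384643e-03 -2.98639646e-01  2.50277316e-04]
```

View pics/w2.png

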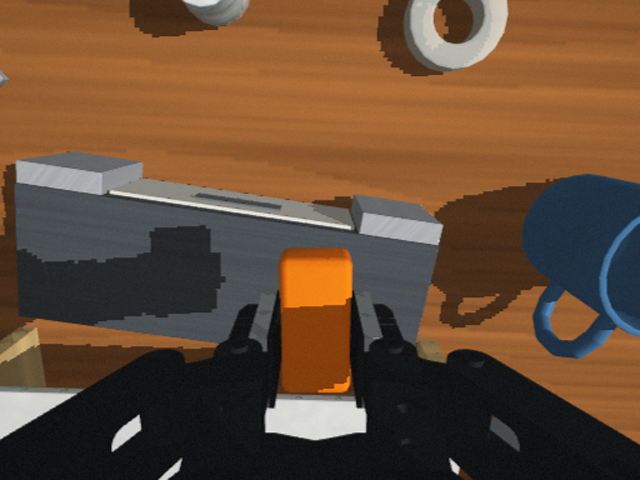

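The eraser is held square at about (316,320), and the lid is clear. Now to the coaster.

Request:
play_rows(series="0 0.06 -4.98 0 0 0 0;0 0.06 -4.98 0 0 0 0;0 0.06 -4.98 0 0 0 0;0 0.06 -4.98 0 0 0 0;0 0.06 -4.98 0 0 0 0;0 0.06 -4.98 0 0 0 0;0 0 0 3 0 0 0;0 0 0 2 0 0 0;0 0 0 2 0 0 0;0 0 0 0 0 0 0;0 0 0 0 0 0 0")

```text
clock: 7.08
tcp_pos: [0.5107, -0.285, 0.0911]
orientation: [-0.0, -0.021, 1.0, 0.0]
wrist_force: [-0.5, 0.2, 0.4]
finger_gap: 0.0233
```

```bash
python3 - <<'E'
from workcell import get_state,cams
from h import *
s=get_state(); cal=cams.get_calibration('wrist'); im=cams.read_camera('wrist')
cv2.imwrite('pics/w3.png',cv2.resize(im[:,:,::-1],(800,600),interpolation=cv2.INTER_CUBIC))
print(s['tcp_pos'],s['orientation'],s['wrist_force'],s['finger_gap'],s['joint_pos'])
print(w2p(cal,[[.5097,-.2853,.008]])*1.5625)
# coaster fit
g=cv2.cvtColor(im[:,:,::-1],cv2.COLOR_BGR2HSV); m=((g[...,1]<60)&(g[...,2]>120)).astype(np.uint8)
n,l,st,ce=cv2.connectedComponentsWithStats(m)
for i in range(1,n):
    if st[i,4]>300: print(st[i]*1.5625)
import json; json.dump({k:np.array(v).tolist() for k,v in cal.items()},open('w3.json','w'))
E
```

```text
[ 0.51070487 -0.28496675  0.09114125] [-2.79774726e-04 -2.12012445e-02  9.99775175e-01  1.68125608e-04] [-0.51379613  0.15696176  0.36429358] 0.023322841288085545 [-6.46137045e-01  4.25440145e-01 -1.94439562e-01  9.51564235e-01
 -8.21889339e-05 -6.88542687e-01]
[[392.47110316 320.96210571]]
[651.5625  50.      42.1875  59.375  639.0625]
[  279.6875   201.5625   234.375    184.375  17217.1875]
```

View pics/w3.png

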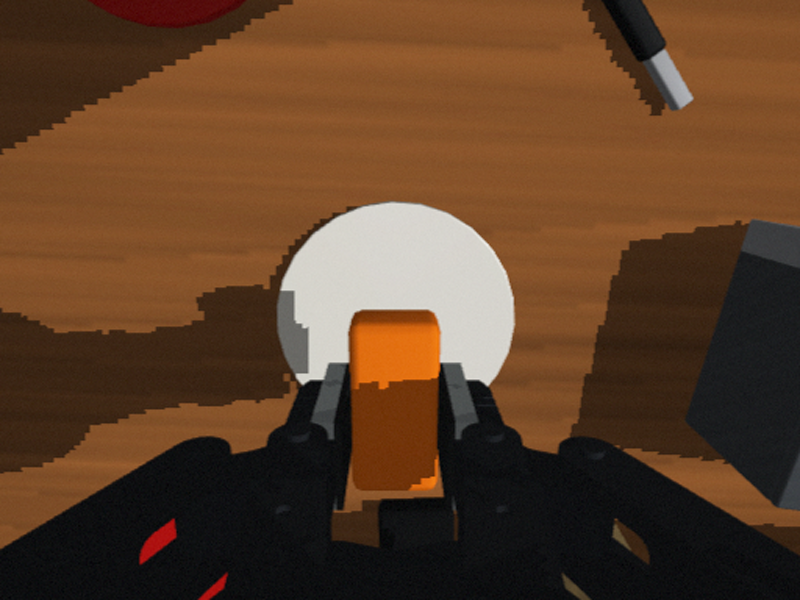

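```bash
python3 - <<'E'
from h import *
import json
cal=json.load(open('w3.json'))
f=lambda u,v,z:p2w(cal,(u+.5)*.64-.5,(v+.5)*.64-.5,z)
print('front',f(396,201.6,.008),'L/R',f(279.7,318,.008),f(514,318,.008))
for q in [(352,312),(438,312),(437,488),(352,488)]: print(f(*q,.085).round(4))
E
```

```text
front [ 0.46218352 -0.28604112  0.008     ] L/R [ 0.51024096 -0.33063297  0.008     ] [ 0.50629191 -0.23679435  0.008     ]
[ 0.4827 -0.2965  0.085 ]
[ 0.4818 -0.2749  0.085 ]
[ 0.5325 -0.272   0.085 ]
[ 0.5335 -0.2954  0.085 ]
```

Request:
play_rows(series="0 -0.2 0.1 2.5 0 0 0;0 0 0 2 0 0 0;0 0 0 1 0 0 0;0 0 0 0.4 0 0 0;0 0 0 0.15 0 0 0;0 0 0 0 0 0 0")

```text
clock: 7.88
tcp_pos: [0.5132, -0.2844, 0.0314]
orientation: [0.0, -0.021, 1.0, -0.0]
wrist_force: [-0.0, 0.2, -0.0]
finger_gap: 0.0229
```

Request:
play_rows(series="0 0 0 0.1 0 0 0;0 0 0 0 0 0 0;20 0 0 0 0 0 0;35 0 0 0 0 0 0;50 0 0 0 0 0 0;50 0 0 0 0 0 0;50 0 0 -1 0 0 0;50 0 0 -4 0 0 0;50 0 0 -4 0 0 0;50 0 0 -4 0 0 0;0 0 0 0 0 0 0")

```text
clock: 9.25
tcp_pos: [0.5149, -0.2856, 0.1645]
orientation: [0.003, -0.021, 1.0, -0.003]
wrist_force: [-0.6, 0.2, -0.6]
finger_gap: 0.0258
```

```bash
python3 - <<'E'
from workcell import get_state,cams
from h import *
s=get_state(); cal=cams.get_calibration('wrist'); im=cams.read_camera('wrist')
cv2.imwrite('pics/w4.png',cv2.resize(im[:,:,::-1],(800,600),interpolation=cv2.INTER_CUBIC))
print(s['tcp_pos'],s['orientation'],s['wrist_force'],s['finger_gap'],s['joint_pos'])
import json; json.dump({k:np.array(v).tolist() for k,v in cal.items()},open('w4.json','w'))
E
```

```text
[ 0.51487271 -0.28556182  0.1644845 ] [ 0.00317124 -0.02118277  0.99976743 -0.00251354] [-0.57061683  0.22984698 -0.56602534] 0.025785678398084082 [-6.42663316e-01  3.70479853e-01 -8.53730075e-02  1.10685050e+00
 -5.15310361e-05 -6.85032573e-01]
```

View pics/w4.png

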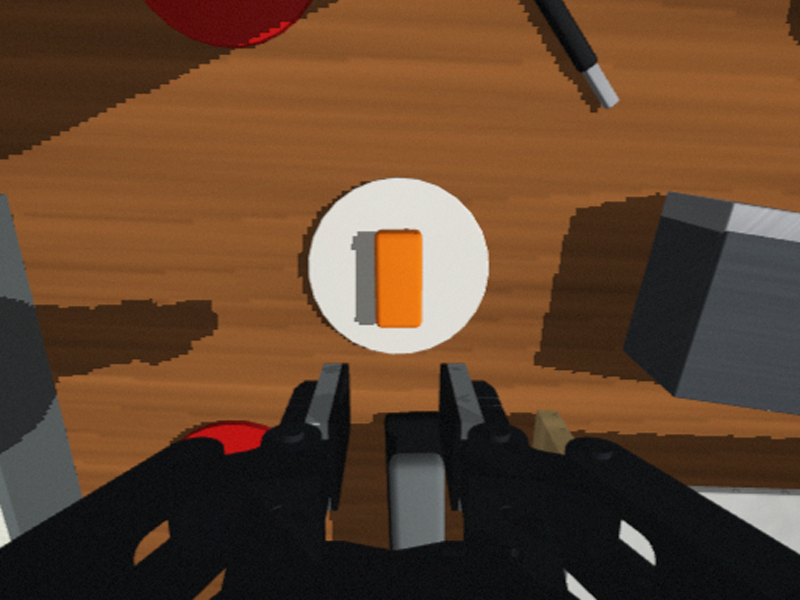

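```bash
python3 - <<'E'
from h import *
import json
cal=json.load(open('w4.json'))
f=lambda u,v,z:p2w(cal,(u+.5)*.64-.5,(v+.5)*.64-.5,z)
a=[f(*q,.008)[:2] for q in[(309,265),(489,266),(399,178),(398,353)]];print(np.round(a,4),np.mean(a,0))
print(np.mean([f(*q,.024)[:2] for q in[(376,231),(421,231),(422,325),(377,325)]],0))
E
```

```text
[[ 0.5095 -0.3314]
 [ 0.5059 -0.2364]
 [ 0.4625 -0.2859]
 [ 0.5572 -0.2822]] [ 0.50879411 -0.28398028]
[ 0.51118021 -0.28376841]
```

The eraser lies flat on the coaster, and its centre is within about 2.4 mm of the coaster's centre. Next I'll tilt the tool forward to about 37° below horizontal, with shut fingers, so that only the fingers go under the plate.

Request:
play_rows(series="0 0 0 0 0 0 2;0 0 0 0 0 -10 0;0 0 0 0 0 -10 0;0 0 0 0 0 -10 0;0 0 0 0 0 -10 0;0 0 0 0 0 -10 0;0 0 0 0 0 -3 0;0 0 0 0 0 0 0")

```text
clock: 10.3
tcp_pos: [0.511, -0.2828, 0.1571]
orientation: [0.445, -0.001, 0.896, 0.003]
wrist_force: [-0.4, -0.1, -0.3]
finger_gap: 0.0
```

```bash
cat > st.py <<'E'
from workcell import get_state,cams
from h import *
import sys
s=get_state()
w,x,y,z=s['orientation'];M=Rn.from_quat([x,y,z,w]).as_matrix()
print(s['clock'],'tcp',s['tcp_pos'].round(4),'q',s['joint_pos'].round(3),'F',s['wrist_force'].round(1),s['finger_gap'])
print(M.round(3))
print('contact',(s['tcp_pos']+M@np.array([-.011,0,.019])).round(4))
if len(sys.argv)>3:
    print('tool cm',(tool(s,np.array([float(a) for a in sys.argv[1:4]])-s['tcp_pos'])*100).round(2))
E
python3 st.py .425 -.131 .12
```

```text
10.3 tcp [ 0.511  -0.2828  0.1571] q [-0.981  0.077 -0.903 -0.036  0.729 -0.738] F [-0.4 -0.1 -0.3] 2.2697581279105314e-05
[[-0.605 -0.005  0.797]
 [ 0.001  1.     0.007]
 [-0.797  0.005 -0.605]]
contact [ 0.5328 -0.2826  0.1544]
tool cm [ 8.16 15.2  -4.5 ]
```

```bash
cat > kin.py <<'E'
import numpy as np
from scipy.optimize import least_squares
from scipy.spatial.transform import Rotation as Rn
D=[([-1.38359,.31405,.04498,1.3036,0,1.43118],[.18448,-.5441,.24938]),
([-.133025,.227692,-.319581,1.022691,0,-.14333],[.50224,.01348,.15101]),
([-.646137,.42544,-.19444,.951564,0,-.688543],[.510705,-.284967,.091141]),
([-.642663,.37048,-.085373,1.10685,0,-.685],[.51487,-.28556,.16448]),
([-.981,.077,-.903,-.036,.729,-.738],[.511,-.2828,.1571])]
D+= [([-0.133025431,0.227692099,-0.319581166,1.02269104,0,0],[.50223977,.0134785,.15100937])]
try: D+=eval(open('extra.txt').read())
except Exception: pass
lim=np.array([[-2.76,2.76],[-.86,1.69],[-1.03,1.26],[-2.2,2.34],[-1.47,1.5],[-3.14,3.14]])
def fk(q,P):
    r0,h0,L2,A,L3,B,L4,L5,d=P
    a=q[1]+A;b=q[1]-q[2]+B;ph=q[1]-q[2]+q[3]
    v=np.array([r0+L2*np.sin(a)+L3*np.cos(b),d,h0+L2*np.cos(a)-L3*np.sin(b)])
    R=Rn.from_euler('Y',ph)
    v=v+R.apply([L4,0,0])+(R*Rn.from_euler('Z',q[4])).apply([L5,0,0])
    T=Rn.from_euler('Z',q[0])
    return T.apply(v),(T*R*Rn.from_euler('Z',q[4])).apply([1,0,0])
def res(P): return np.concatenate([(fk(q,P)[0]-p)*1000 for q,p in D]+[(np.array(P)-P0)*3])
P0=np.array([0,.3,.3,0,.3,0,.08,.2,.08])
best=None
rng=np.random.default_rng(0)
for i in range(20):
    r=least_squares(res,P0+rng.normal(size=9)*.1)
    if best is None or r.cost<best.cost: best=r
P=best.x
def ik(p,t,q0):
    f=lambda q:np.concatenate([(fk(q,P)[0]-p)*10,(fk(q,P)[1]-t)*3, [1e-6*q[5]]]) if len(q)==6 else None
    r=least_squares(f,q0)
    return r.x,r.cost
if __name__=='__main__':
    print(P.round(4),best.cost)
    for q,p in D: print((fk(q,P)[0]-p).round(4))
    for y in (-.14,.05):
      for x in (.44,.48,.52,.56,.595):
        o=[]
        for pit in (90,75,65,55,45,37):
            a=np.radians(pit);q,c=ik(np.array([x,y,.036]),np.array([np.cos(a),0,-np.sin(a)]),np.array([-.3,.1,-.6,.6,.3,-.3]))
            o.append(f"{pit}:{q[2]:.2f}/{q[3]:.2f}/{q[1]:.2f}/{q[4]:.2f}"+('' if c<1e-6 else '!'))
        print(y,x,o)
E
python3 kin.py
```

```text
[ 1.000e-04  2.326e-01  5.183e-01 -4.000e-04  4.134e-01 -1.353e-01
  1.397e-01  2.813e-01  8.000e-02] 0.4241447508464804
[-0.  0.  0.]
[ 0.  0. -0.]
[0. 0. 0.]
[-0.  0.  0.]
[-0.  0.  0.]
[ 0.  0. -0.]
-0.14 0.44 ['90:-0.57/0.71/0.28/0.00', '75:-0.82/0.39/0.14/0.14', '65:-0.97/0.16/0.08/0.26', '55:-1.13/-0.10/0.06/0.39', '45:-1.28/-0.44/0.13/0.54', '37:-1.40/-0.84/0.31/0.67']
-0.14 0.48 ['90:-0.48/0.74/0.34/0.00', '75:-0.73/0.41/0.20/0.13', '65:-0.90/0.16/0.14/0.23', '55:-1.06/-0.12/0.13/0.35', '45:-1.22/-0.48/0.19/0.48', '37:-1.34/-0.87/0.35/0.60']
-0.14 0.52 ['90:-0.38/0.78/0.41/0.00', '75:-0.65/0.43/0.26/0.12', '65:-0.82/0.17/0.20/0.21', '55:-0.99/-0.13/0.18/0.32', '45:-1.14/-0.49/0.24/0.44', '37:-1.26/-0.86/0.37/0.53']
-0.14 0.56 ['90:-0.28/0.82/0.47/0.00', '75:-0.56/0.45/0.32/0.11', '65:-0.74/0.18/0.26/0.20', '55:-0.91/-0.12/0.24/0.29', '45:-1.07/-0.48/0.29/0.40', '37:-1.18/-0.84/0.40/0.48']
-0.14 0.595 ['90:-0.19/0.86/0.52/0.00', '75:-0.48/0.48/0.37/0.10', '65:-0.66/0.20/0.31/0.18', '55:-0.83/-0.10/0.29/0.27', '45:-0.99/-0.46/0.33/0.37', '37:-1.11/-0.80/0.42/0.44']
0.05 0.44 ['
[... 170 characters left out ...]
0.48 ['90:-0.52/0.73/0.32/-0.00', '75:-0.79/0.36/0.16/0.02', '65:-0.97/0.07/0.09/0.04', '55:-1.15/-0.27/0.09/0.05', '45:-1.33/-0.74/0.20/0.08', '37:-1.48/-1.33/0.50/0.10']
0.05 0.52 ['90:-0.43/0.77/0.38/0.00', '75:-0.70/0.38/0.23/0.02', '65:-0.88/0.09/0.16/0.03', '55:-1.06/-0.25/0.15/0.05', '45:-1.24/-0.69/0.24/0.07', '37:-1.37/-1.17/0.44/0.08']
0.05 0.56 ['90:-0.32/0.81/0.44/0.00', '75:-0.61/0.41/0.29/0.02', '65:-0.79/0.11/0.23/0.03', '55:-0.97/-0.22/0.21/0.04', '45:-1.15/-0.64/0.28/0.06', '37:-1.27/-1.06/0.43/0.07']
0.05 0.595 ['90:-0.23/0.84/0.50/0.00', '75:-0.52/0.44/0.35/0.01', '65:-0.71/0.14/0.28/0.03', '55:-0.90/-0.20/0.26/0.04', '45:-1.07/-0.59/0.31/0.05', '37:-1.19/-0.98/0.44/0.07']
```

The kinematic fit is good (sub-mm). A flat tool is out of reach close in because of q3, so I'll use a 70° pitch for the outer pushes and about 50° for the last ones.

Request:
play_rows(series="0 0 0 0 0 10 0;0 0 0 0 0 10 0;0 0 0 0 0 10 0;0 0 0 0 0 3 0;0 0 0 0 0 0 0")

```text
clock: 10.92
tcp_pos: [0.5145, -0.284, 0.1606]
orientation: [0.174, -0.005, 0.985, 0.0]
wrist_force: [-1.1, -0.5, -0.5]
finger_gap: 0.0002
```

```bash
python3 st.py .436 -.130 .12
```

```text
10.925 tcp [ 0.5145 -0.284   0.1606] q [-0.757  0.181 -0.412  0.721  0.239 -0.735] F [-1.1 -0.5 -0.5] 0.00021873667984867218
[[-0.94  -0.009  0.342]
 [-0.009  1.     0.002]
 [-0.342 -0.001 -0.94 ]]
contact [ 0.5313 -0.2839  0.1465]
tool cm [ 8.62 15.48  1.16]
```

Request:
play_rows(series="0 2.15 3.87 0.29 0 0 0;0 2.15 3.87 0.29 0 0 0;0 2.15 3.87 0.29 0 0 0;0 2.15 3.87 0.29 0 0 0;0 0.87 0 2.38 0 0 0;0 0.87 0 2.38 0 0 0;0 0.87 0 2.38 0 0 0;0 0 0 0 0 0 0")

```text
clock: 11.92
tcp_pos: [0.4323, -0.1284, 0.0415]
orientation: [0.172, -0.003, 0.985, 0.002]
wrist_force: [-0.7, 0.6, 0.1]
finger_gap: 0.0002
```

```bash
cat > look.py <<'E'
import sys
from workcell import get_state,cams
from h import *
n=sys.argv[1]; im=cams.read_camera('top')[:,:,::-1]
cv2.imwrite(f'pics/{n}_raw.png',im)
c=im[105:265,135:345]; cv2.imwrite(f'pics/{n}.png',cv2.resize(c,None,fx=3.7,fy=3.7,interpolation=cv2.INTER_CUBIC))
E
python3 st.py; python3 look.py t1
```

```text
11.925 tcp [ 0.4323 -0.1284  0.0415] q [-0.591  0.075 -0.906  0.302  0.194 -0.569] F [-0.7  0.6  0.1] 0.00017528935722638448
[[-0.941 -0.007  0.338]
 [-0.006  1.     0.005]
 [-0.338  0.003 -0.941]]
contact [ 0.4491 -0.1282  0.0273]
```

View pics/t1.png

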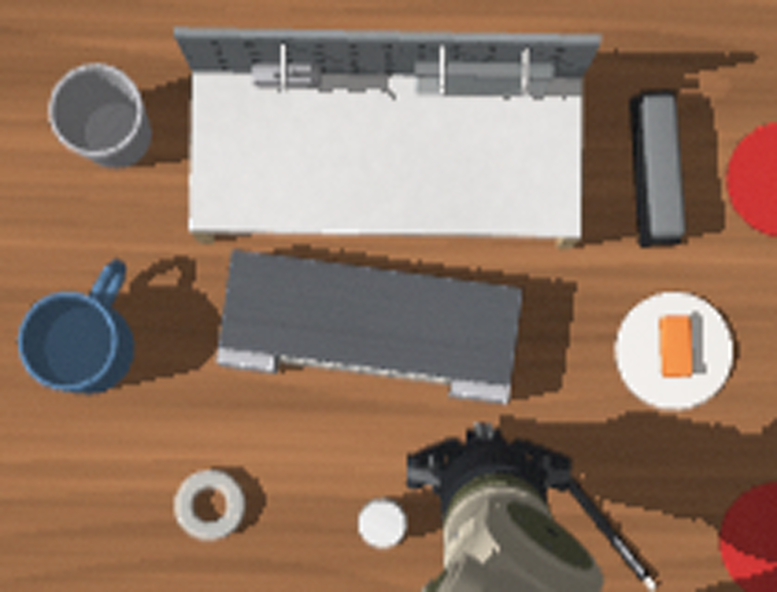

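Request:
play_rows(series="0 -0.94 0 0.34 0 0 0;0 -0.47 0 0.17 0 0 0;0 -0.47 0 0.17 0 0 0;0 -0.47 0 0.17 0 0 0;0 -0.47 0 0.17 0 0 0;0 -0.47 0 0.17 0 0 0;0 -0.47 0 0.17 0 0 0;0 -0.47 0 0.17 0 0 0;0 0 0 0 0 0 0")

```text
clock: 13.1
tcp_pos: [0.4805, -0.1294, 0.0438]
orientation: [0.174, -0.004, 0.985, 0.001]
wrist_force: [-0.1, -0.2, -0.2]
finger_gap: -0.0003
```

```bash
python3 st.py; python3 look.py t2
```

```text
13.1 tcp [ 0.4805 -0.1294  0.0438] q [-0.526  0.146 -0.816  0.304  0.176 -0.507] F [-0.1 -0.2 -0.2] -0.0002873948682642335
[[-0.939 -0.008  0.343]
 [-0.008  1.     0.003]
 [-0.343  0.    -0.939]]
contact [ 0.4973 -0.1293  0.0297]
```

View pics/t2.png

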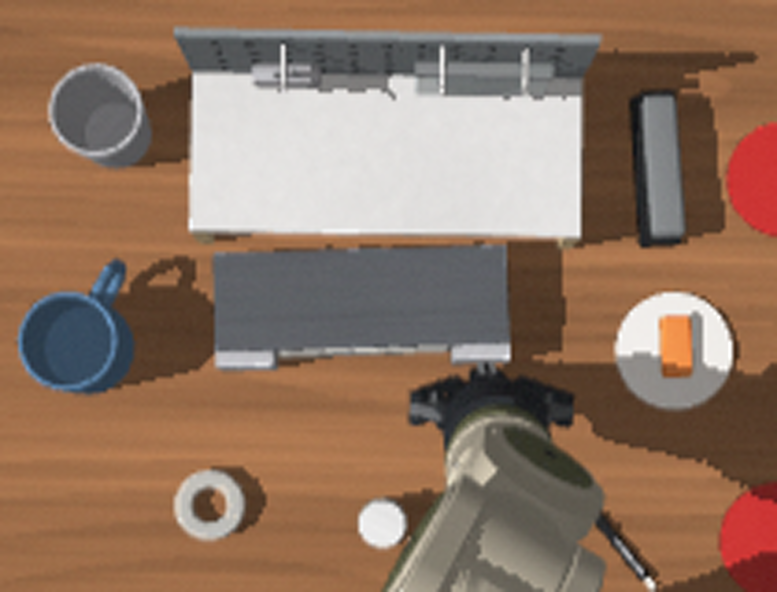

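```bash
cat > cs.py <<'E'
# corners crop pixels: BL BR FR FL
import sys
from h import *
from workcell import cams
cal=cams.get_calibration('top')
a=[float(x) for x in sys.argv[1:9]]
f=lambda u,v,z:p2w(cal,(u+.5)/3.7-.5+135,(v+.5)/3.7-.5+105,z)
BL,BR=f(*a[0:2],.06),f(*a[2:4],.06);FR,FL=f(*a[4:6],.058),f(*a[6:8],.058)
yaw=[np.degrees(np.arctan2(-v[0],v[1])) for v in (BL-BR,FL-FR)]
fm=(FL+FR)/2;th=np.radians(np.mean(yaw));c,s=np.cos(th),np.sin(th);R=np.array([[c,-s],[s,c]])
C1=fm[:2]+R@[.045,0];C2=((BL+BR)/2)[:2]+R@[-.045,0]
C=(C1+C2)/2
print('yaw',np.round(yaw,2),'C front/back based',C1.round(4),C2.round(4))
for n,p in (('postL',(-.045,.095)),('postR',(-.045,-.095)),('backL',(.045,.115)),('backR',(.045,-.115))): print(n,(C+R@p).round(4))
print('rel shelf centre', (C-np.array([.589,-.048])).round(4))
E
python3 cs.py 214 253 507 246 511 360 216 367; python3 st.py .430 .04 .13
```

```text
yaw [2.74 2.61] C front/back based [ 0.5362 -0.0308] [ 0.5354 -0.0306]
postL [0.4864 0.0621]
postR [ 0.4953 -0.1277]
backL [0.5754 0.0863]
backR [ 0.5861 -0.1435]
rel shelf centre [-0.0532  0.0173]
13.15 tcp [ 0.4804 -0.1292  0.0438] q [-0.526  0.146 -0.816  0.304  0.176 -0.507] F [-0.1  0.  -0.1] -1.0147263825497113e-05
[[-0.939 -0.008  0.343]
 [-0.008  1.     0.003]
 [-0.343  0.001 -0.939]]
contact [ 0.4973 -0.1291  0.0297]
tool cm [ 1.65 16.97 -9.77]
```

The case is at yaw about +2.7°. The left wall leaves about 6 mm at the back-left corner, so the next push goes on the left post and swings the back to the right.

Request:
play_rows(series="0 2.16 0 -0.79 0 0 0;0 -0.77 0.5 -2.1 0 0 0;0 -0.77 3.4 -2.1 0 0 0;0 0 5 0 0 0 0;0 0 5 0 0 0 0;0 0 5 0 0 0 0;0 0.77 0 2.1 0 0 0;0 0.77 0 2.1 0 0 0;0 -0.47 0 0.17 0 0 0;0 -0.47 0 0.17 0 0 0;0 -0.47 0 0.17 0 0 0;0 -0.47 0 0.17 0 0 0")

```text
clock: 14.65
tcp_pos: [0.4746, 0.0596, 0.0436]
orientation: [0.173, -0.004, 0.985, 0.001]
wrist_force: [-6.2, 2.1, 4.2]
finger_gap: 0.0002
```

Request:
play_rows(series="0 -0.47 0 0.17 0 0 0;0 -0.47 0 0.17 0 0 0;0 -0.47 0 0.17 0 0 0;0 -0.47 0 0.17 0 0 0;0 -0.47 0 0.17 0 0 0;0 -0.47 0 0.17 0 0 0;0 0 0 0 0 0 0")

```text
clock: 15.52
tcp_pos: [0.5051, 0.0599, 0.0437]
orientation: [0.173, -0.004, 0.985, 0.001]
wrist_force: [-1.9, 1.3, -0.9]
finger_gap: -0.0002
```

```bash
python3 st.py; python3 look.py t3
```

```text
15.525 tcp [0.5051 0.0599 0.0437] q [-0.052  0.154 -0.813  0.256  0.021 -0.055] F [-1.9  1.3 -0.9] -0.00019864464949111092
[[-0.94  -0.008  0.341]
 [-0.007  1.     0.003]
 [-0.341  0.001 -0.94 ]]
contact [0.5219 0.06   0.0296]
```

View pics/t3.png

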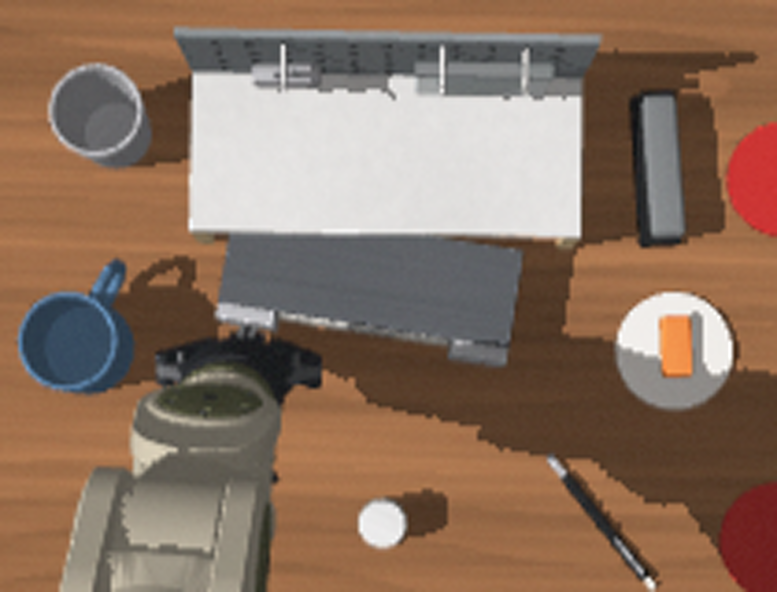

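```bash
python3 cs.py 231 211 522 250 506 363 216 321
```

```text
yaw [-6.32 -7.  ] C front/back based [ 0.5526 -0.0357] [ 0.5509 -0.0354]
postL [0.5181 0.0641]
postR [ 0.496  -0.1247]
backL [0.6098 0.0735]
backR [ 0.5831 -0.155 ]
rel shelf centre [-0.0372  0.0125]
```

Request:
play_rows(series="0 -0.47 0 0.17 0 0 0;0 -0.47 0 0.17 0 0 0;0 -0.47 0 0.17 0 0 0;0 -0.47 0 0.17 0 0 0;0 0 0 0 0 0 0;0 2.16 0 -0.79 0 0 0;0 1 -0.5 -2.1 0 0 0;0 0.77 -3.4 -2.1 0 0 0;0 1.2 -5 -0.3 0 0 0;0 1.2 -5 -0.3 0 0 0;0 0 -5 0 0 0 0;0 0 0 0 0 0 0")

```text
clock: 17.08
tcp_pos: [0.4502, -0.135, 0.0764]
orientation: [0.176, -0.001, 0.984, -0.002]
wrist_force: [0.5, 0.2, 0.6]
finger_gap: -0.0002
```

```bash
python3 st.py; python3 look.py t4
```

```text
17.075 tcp [ 0.4502 -0.135   0.0764] q [-0.577  0.039 -0.83   0.399  0.187 -0.549] F [0.5 0.2 0.6] -0.00017837761532094282
[[-0.938 -0.001  0.346]
 [-0.002  1.    -0.004]
 [-0.346 -0.004 -0.938]]
contact [ 0.4671 -0.1351  0.0623]
```

View pics/t4.png

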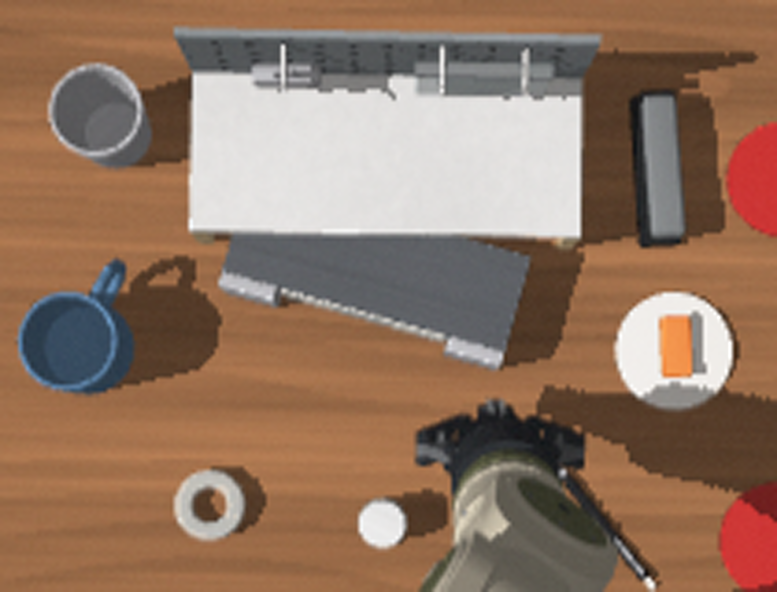

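```bash
python3 cs.py 250 180 530 258 499 368 219 288
```

```text
yaw [-14.31 -14.72] C front/back based [ 0.5624 -0.0398] [ 0.5614 -0.0396]
postL [0.5421 0.0636]
postR [ 0.4945 -0.1204]
backL [0.6343 0.0604]
backR [ 0.5766 -0.1623]
rel shelf centre [-0.0271  0.0083]
```

Request:
play_rows(series="0 0.56 0.65 1.55 0 0 0;0 0.56 0.65 1.55 0 0 0;0 -1.41 0 0.52 0 0 0;0 -0.47 0 0.17 0 0 0;0 -0.47 0 0.17 0 0 0;0 -0.47 0 0.17 0 0 0;0 -0.47 0 0.17 0 0 0;0 -0.47 0 0.17 0 0 0;0 -0.47 0 0.17 0 0 0;0 -0.47 0 0.17 0 0 0;0 -0.47 0 0.17 0 0 0;0 -0.47 0 0.17 0 0 0")

```text
clock: 18.62
tcp_pos: [0.508, -0.1163, 0.0414]
orientation: [0.173, -0.003, 0.985, 0.001]
wrist_force: [-3.8, -2.1, -1.4]
finger_gap: -0.0001
```

Request:
play_rows(series="0 -0.47 0 0.17 0 0 0;0 0 0 0 0 0 0")

```text
clock: 18.88
tcp_pos: [0.514, -0.1161, 0.0419]
orientation: [0.174, -0.004, 0.985, 0.001]
wrist_force: [-0.9, -0.1, 0.5]
finger_gap: 0.0001
```

```bash
python3 st.py; python3 look.py t5
```

```text
18.875 tcp [ 0.514  -0.1161  0.0419] q [-0.459  0.195 -0.76   0.3    0.155 -0.442] F [-0.9 -0.1  0.5] 6.39535469061667e-05
[[-0.939 -0.008  0.343]
 [-0.008  1.     0.003]
 [-0.343  0.    -0.939]]
contact [ 0.5308 -0.116   0.0279]
```

View pics/t5.png

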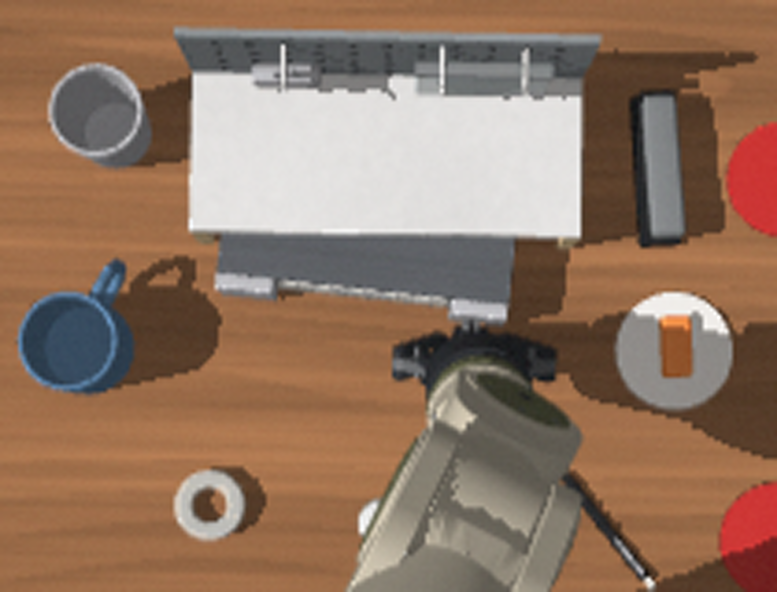

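```bash
cat > fr.py <<'E'
import sys
from h import *
from workcell import cams
cal=cams.get_calibration('top'); a=[float(x) for x in sys.argv[1:5]]
f=lambda u,v,z:p2w(cal,(u+.5)/3.7-.5+135,(v+.5)/3.7-.5+105,z)
FR,FL=f(*a[0:2],.058)[:2],f(*a[2:4],.058)[:2]
d=FL-FR;th=np.arctan2(-d[0],d[1]);c,s=np.cos(th),np.sin(th);R=np.array([[c,-s],[s,c]])
C=(FL+FR)/2+R@[.045,0]
print('len',np.linalg.norm(d),'yaw',np.degrees(th),'C rel shelf',(C-[.589,-.048]).round(4))
for n,p in (('postL',(-.045,.095)),('postR',(-.045,-.095)),('backL',(.045,.115)),('backR',(.045,-.115))): print(n,(C+R@p).round(4))
E
python3 fr.py 508 319 215 293
```

```text
len 0.2297917858732421 yaw -3.7915460708162065 C rel shelf [-0.008   0.0148]
postL [0.5424 0.0646]
postR [ 0.5299 -0.125 ]
backL [0.6336 0.0786]
backR [ 0.6183 -0.1509]
```

Request:
play_rows(series="0 2.16 0 -0.79 0 0 0;0 -0.77 0.5 -2.1 0 0 0;0 -0.77 3.4 -2.1 0 0 0;0 0 5 0 0 0 0;0 0 5 0 0 0 0;0 0 4 0 0 0 0;0 0.77 0 2.1 0 0 0;0 0.77 0 2.1 0 0 0;0 -1.88 0 0.68 0 0 0;0 -0.47 0 0.17 0 0 0;0 -0.47 0 0.17 0 0 0;0 -0.47 0 0.17 0 0 0")

```text
clock: 20.42
tcp_pos: [0.5239, 0.0629, 0.0421]
orientation: [0.174, -0.004, 0.985, 0.001]
wrist_force: [1.1, -0.2, -0.5]
finger_gap: -0.0002
```

Request:
play_rows(series="0 -0.47 0 0.17 0 0 0;0 -0.47 0 0.17 0 0 0;0 -0.47 0 0.17 0 0 0;0 -0.47 0 0.17 0 0 0;0 -0.47 0 0.17 0 0 0;0 -0.47 0 0.17 0 0 0;0 -0.47 0 0.17 0 0 0;0 0 0 0 0 0 0")

```text
clock: 21.42
tcp_pos: [0.5579, 0.0636, 0.0412]
orientation: [0.173, -0.004, 0.985, 0.001]
wrist_force: [-2.1, 1.2, -0.9]
finger_gap: -0.0005
```

```bash
python3 st.py; python3 look.py t6
```

```text
21.425 tcp [0.5579 0.0636 0.0412] q [-0.038  0.245 -0.697  0.282  0.016 -0.043] F [-2.1  1.2 -0.9] -0.000517194127550814
[[-0.94  -0.008  0.34 ]
 [-0.007  1.     0.004]
 [-0.34   0.001 -0.94 ]]
contact [0.5747 0.0637 0.0271]
```

View pics/t6.png

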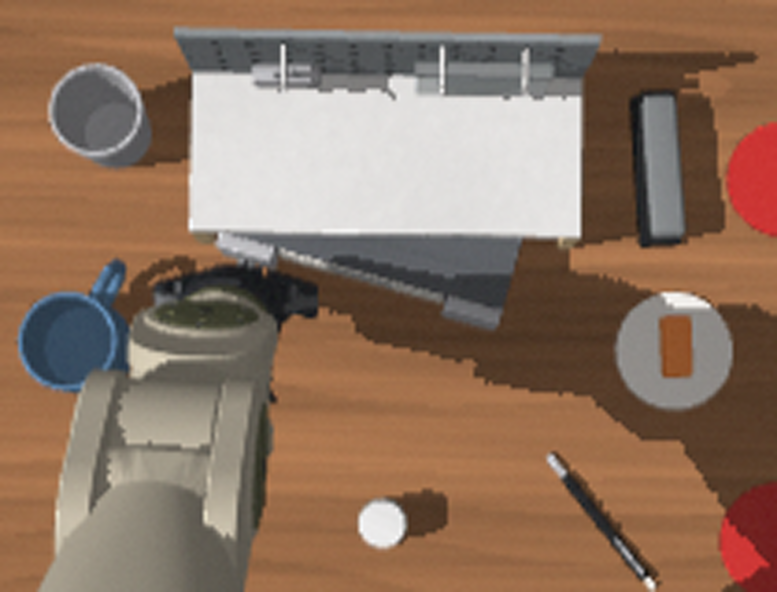

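```bash
python3 fr.py 497 329 216 248
```

```text
len 0.22869608849572906 yaw -14.843712423731024 C rel shelf [0.0043 0.0106]
postL [0.5741 0.066 ]
postR [ 0.5255 -0.1177]
backL [0.6663 0.0623]
backR [ 0.6073 -0.1601]
```

Request:
play_rows(series="0 3.1 0 -1.13 0 0 0;0 3.1 0 -1.13 0 0 0;0 -0.77 -1.5 -2.1 0 0 0;0 -0.77 -4 -2.1 0 0 0;0 0 -5 0 0 0 0;0 0 -5 0 0 0 0;0 0 -3 0 0 0 0;0 0.77 0 2.1 0 0 0;0 0.77 0 2.1 0 0 0;0 -0.94 0 0.34 0 0 0;0 -0.47 0 0.17 0 0 0;0 -0.47 0 0.17 0 0 0")

```text
clock: 22.98
tcp_pos: [0.5143, -0.1226, 0.0425]
orientation: [0.173, -0.004, 0.985, -0.0]
wrist_force: [-5.2, -1.5, 2.8]
finger_gap: -0.0001
```

Request:
play_rows(series="0 -0.47 0 0.17 0 0 0;0 -0.47 0 0.17 0 0 0;0 -0.47 0 0.17 0 0 0;0 -0.47 0 0.17 0 0 0;0 -0.47 0 0.17 0 0 0;0 -0.47 0 0.17 0 0 0;0 -0.47 0 0.17 0 0 0;0 -0.47 0 0.17 0 0 0;0 0 0 0 0 0 0")

```text
clock: 24.1
tcp_pos: [0.5551, -0.1217, 0.0422]
orientation: [0.174, -0.004, 0.985, 0.001]
wrist_force: [-0.1, -0.3, -0.1]
finger_gap: -0.0001
```

```bash
python3 st.py; python3 look.py t7
```

```text
24.1 tcp [ 0.5551 -0.1217  0.0422] q [-0.431  0.261 -0.667  0.323  0.147 -0.415] F [-0.1 -0.3 -0.1] -0.0001363279422604384
[[-0.939 -0.008  0.343]
 [-0.008  1.     0.003]
 [-0.343  0.001 -0.939]]
contact [ 0.5719 -0.1215  0.0282]
```

View pics/t7.png

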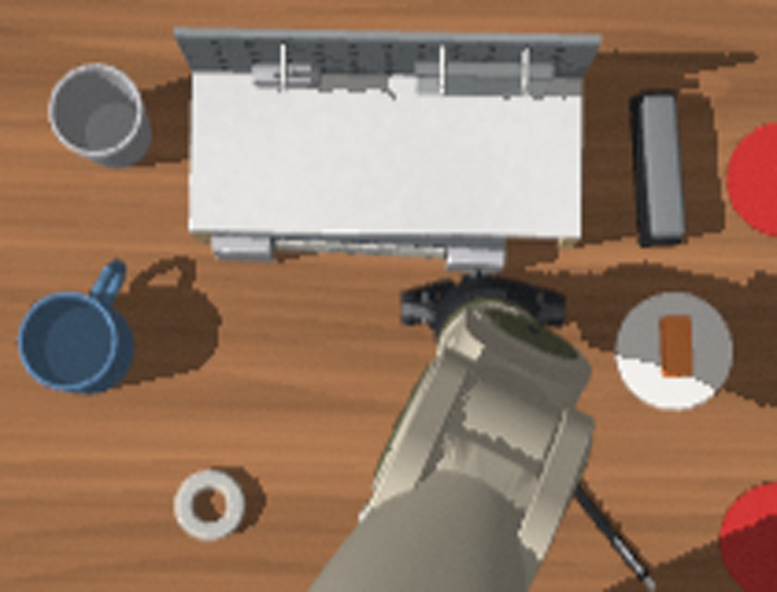

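```bash
python3 fr.py 504 269 212 256
```

```text
len 0.22872477039640096 yaw -1.2199597147973507 C rel shelf [0.0263 0.0203]
postL [0.5723 0.0683]
postR [ 0.5683 -0.1217]
backL [0.6627 0.0863]
backR [ 0.6578 -0.1436]
```

```bash
python3 - <<'E'
from kin import *
for p,pit in [((.532,-.12,.085),55),((.54,.066,.085),55),((.545,.066,.032),55),((.545,.066,.032),57),((.54,.066,.032),58),((.59,.066,.032),55),((.59,.066,.032),50),((.597,.066,.032),50),((.57,-.12,.032),50),((.597,-.125,.032),48),((.55,-.125,.032),50),((.55,-.12,.09),50)]:
    a=np.radians(pit);q,c=ik(np.array(p),np.array([np.cos(a),0,-np.sin(a)]),np.array([-.3,.1,-.6,.6,.3,-.3]));print(p,pit,q.round(2),c<1e-6)
E
```

```text
(0.532, -0.12, 0.085) 55 [-0.52  0.08 -0.92  0.03  0.29  0.  ] True
(0.54, 0.066, 0.085) 55 [-0.04  0.07 -0.95 -0.06  0.02  0.  ] True
(0.545, 0.066, 0.032) 55 [-0.04  0.2  -1.01 -0.25  0.02  0.  ] True
(0.545, 0.066, 0.032) 57 [-0.04  0.2  -0.97 -0.18  0.02  0.  ] True
(0.54, 0.066, 0.032) 58 [-0.04  0.19 -0.97 -0.14  0.02  0.  ] True
(0.59, 0.066, 0.032) 55 [-0.03  0.27 -0.91 -0.21  0.02  0.  ] True
(0.59, 0.066, 0.032) 50 [-0.03  0.28 -0.99 -0.4   0.02  0.  ] True
(0.597, 0.066, 0.032) 50 [-0.03  0.29 -0.98 -0.4   0.02  0.  ] True
(0.57, -0.12, 0.032) 50 [-0.5   0.27 -0.99 -0.32  0.31  0.  ] True
(0.597, -0.125, 0.032) 48 [-0.48  0.31 -0.96 -0.38  0.32  0.  ] True
(0.55, -0.125, 0.032) 50 [-0.53  0.24 -1.03 -0.33  0.33  0.  ] True
(0.55, -0.12, 0.09) 50 [-0.52  0.09 -0.97 -0.12  0.33  0.  ] True
```

Request:
play_rows(series="0 2.16 0 -0.79 0 0 0;0 -0.77 0.5 -2.1 0 0 0;0 -0.77 3.1 -2.1 0 0 0;0 0 5 0 0 0 0;0 0 5 0 0 0 0;0 0 5 0 0 0 0;0 0 0 0 0 -7 0;0 0 0 0 0 -7 0;0 0 0 0 0 0 0")

```text
clock: 25.28
tcp_pos: [0.5257, 0.0651, 0.0843]
orientation: [0.29, -0.004, 0.957, 0.002]
wrist_force: [-0.2, 1.0, -0.0]
finger_gap: -0.0003
```

```bash
python3 st.py .542 .064 .034
```

```text
25.275 tcp [0.5257 0.0651 0.0843] q [-0.045  0.043 -0.962 -0.022  0.031 -0.045] F [-0.2  1.  -0. ] -0.00027117135673223355
[[-0.832 -0.009  0.555]
 [-0.007  1.     0.006]
 [-0.555  0.001 -0.832]]
contact [0.5454 0.0653 0.0746]
tool cm [ 1.44 -0.13  5.09]
```

Request:
play_rows(series="0 0.48 0 1.7 0 0 0;0 0.48 0 1.7 0 0 0;0 0.48 -0.1 1.7 0 0 0;0 -0.416 0 0.278 0 0 0;0 -0.416 0 0.278 0 0 0;0 -0.416 0 0.278 0 0 0;0 -0.416 0 0.278 0 0 0;0 -0.416 0 0.278 0 0 0;0 -0.416 0 0.278 0 0 0;0 0 0 0 0 0 0")

```text
clock: 26.52
tcp_pos: [0.5766, 0.0637, 0.0371]
orientation: [0.292, -0.004, 0.956, 0.001]
wrist_force: [-1.3, 2.0, -0.9]
finger_gap: -0.0
```

```bash
python3 st.py;python3 - <<'E'
from workcell import cams
import cv2
im=cams.read_camera('scene')[:,:,::-1]
c=im[145:315,200:400]; cv2.imwrite('pics/s8.png',cv2.resize(c,None,fx=3.4,fy=3.4,interpolation=cv2.INTER_CUBIC))
E
python3 look.py t8
```

```text
26.525 tcp [0.5766 0.0637 0.0371] q [-0.042  0.233 -0.917 -0.172  0.029 -0.042] F [-1.3  2.  -0.9] -7.126830316125552e-06
[[-0.829 -0.008  0.559]
 [-0.007  1.     0.005]
 [-0.559  0.001 -0.829]]
contact [0.5963 0.0639 0.0275]
```

View pics/s8.png

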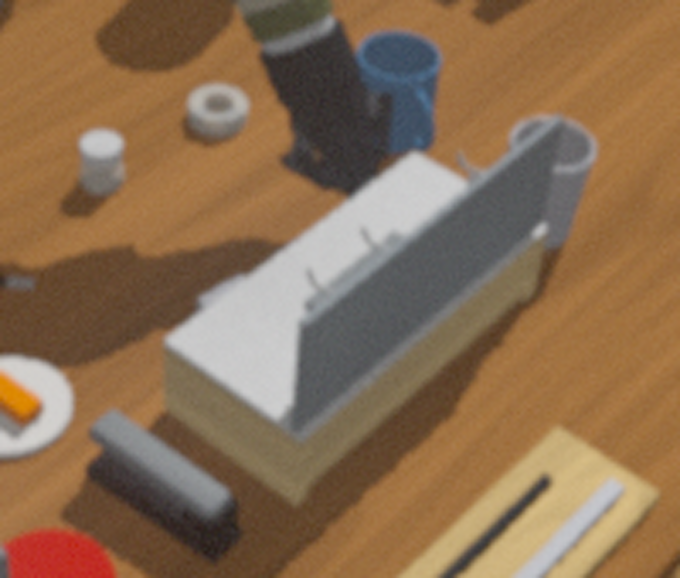

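View pics/t8.png

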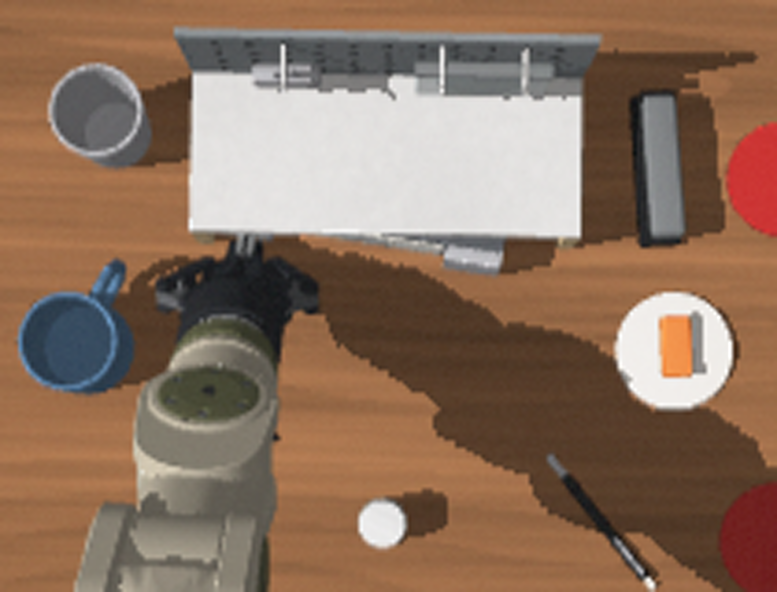

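Request:
play_rows(series="0 -0.416 0 0.278 0 0 0;0 -0.416 0 0.278 0 0 0;0 0 0 0 0 0 0")

```text
clock: 27.0
tcp_pos: [0.5866, 0.0634, 0.0367]
orientation: [0.292, -0.004, 0.956, 0.001]
wrist_force: [-0.6, 3.4, -0.6]
finger_gap: 0.0004
```

```bash
python3 st.py;python3 look.py t9
```

```text
27.0 tcp [0.5866 0.0634 0.0367] q [-0.042  0.248 -0.895 -0.165  0.028 -0.041] F [-0.6  3.4 -0.6] 0.0003510480511691373
[[-0.829 -0.008  0.559]
 [-0.006  1.     0.004]
 [-0.559  0.    -0.829]]
contact [0.6063 0.0635 0.0271]
```

View pics/t9.png

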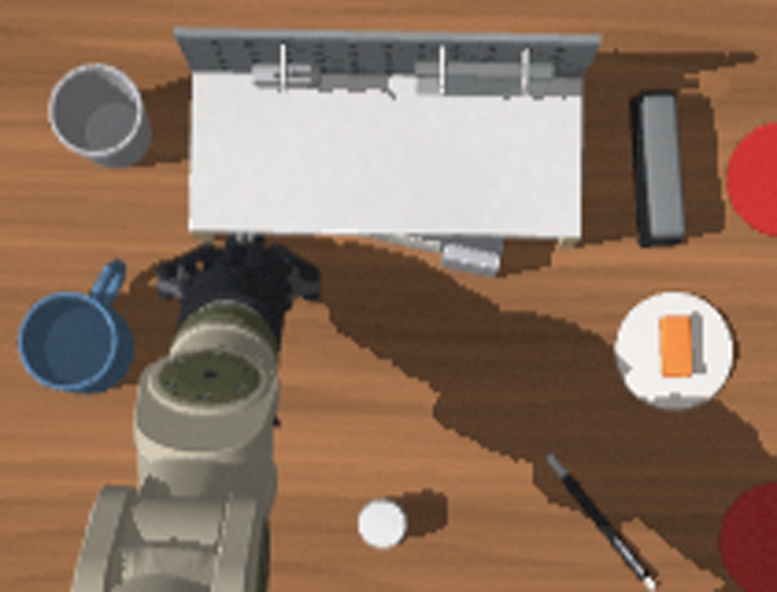

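Request:
play_rows(series="0 2.49 0 -1.67 0 0 0;0 -0.1 0 -2.65 0 0 0;0 -0.1 -3 -2.65 0 0 0;0 0 -5 0 0 0 0;0 0 -5 0 0 0 0;0 0 -5.1 0 0 0 0;0 0 0 0 0 0 0")

```text
clock: 27.92
tcp_pos: [0.5315, -0.1235, 0.0834]
orientation: [0.294, -0.001, 0.956, -0.002]
wrist_force: [0.7, -0.4, -0.1]
finger_gap: -0.0004
```

```bash
python3 st.py .526 -.118 .034; python3 look.py t10; python3 fr.py 498 275 216 220
```

```text
27.925 tcp [ 0.5315 -0.1235  0.0834] q [-0.523  0.084 -0.91   0.043  0.282 -0.446] F [ 0.7 -0.4 -0.1] -0.00042992293529112537
[[-0.827 -0.     0.562]
 [-0.002  1.    -0.003]
 [-0.562 -0.003 -0.827]]
contact [ 0.5512 -0.1236  0.0738]
tool cm [3.23 0.57 3.77]
len 0.22501559712504343 yaw -9.755718512289187 C rel shelf [0.0374 0.0148]
postL [0.5982 0.0681]
postR [ 0.566  -0.1192]
backL [0.6903 0.0725]
backR [ 0.6513 -0.1541]
```

View pics/t10.png

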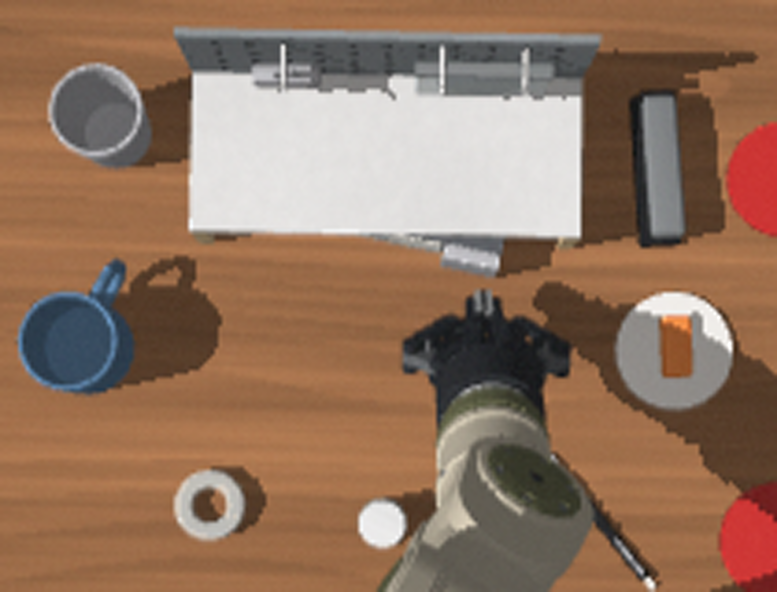

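Request:
play_rows(series="0 1.47 0.2 1.9 0 0 0;0 1.47 0.2 1.9 0 0 0;0 -0.414 0 0.281 0 0 0;0 -0.414 0 0.281 0 0 0;0 -0.414 0 0.281 0 0 0;0 -0.414 0 0.281 0 0 0;0 -0.414 0 0.281 0 0 0;0 -0.414 0 0.281 0 0 0;0 -0.414 0 0.281 0 0 0;0 -0.414 0 0.281 0 0 0;0 -0.414 0 0.281 0 0 0;0 0 0 0 0 0 0")

```text
clock: 29.48
tcp_pos: [0.5715, -0.114, 0.0332]
orientation: [0.292, -0.003, 0.956, 0.001]
wrist_force: [-0.7, -0.8, -0.6]
finger_gap: 0.0002
```

```bash
python3 st.py; python3 look.py t11
```

```text
29.475 tcp [ 0.5715 -0.114   0.0332] q [-0.458  0.25  -0.889 -0.11   0.253 -0.394] F [-0.7 -0.8 -0.6] 0.00017905414084165626
[[-0.83  -0.007  0.558]
 [-0.006  1.     0.004]
 [-0.558 -0.    -0.83 ]]
contact [ 0.5912 -0.1139  0.0236]
```

View pics/t11.png

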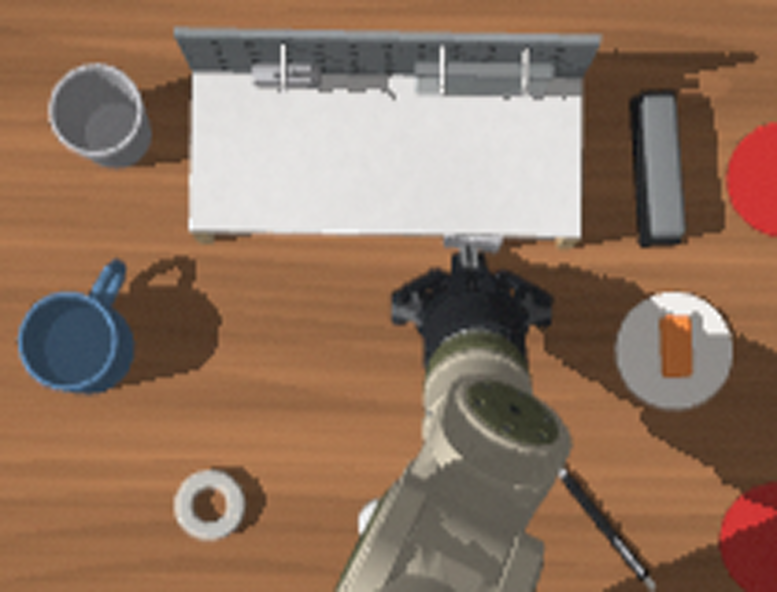

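Request:
play_rows(series="0 -0.414 -0.15 0.281 0 -1.5 0;0 -0.414 -0.15 0.29 0 -1.5 0;0 -0.41 -0.15 0.3 0 -1.5 0;0 0 0 0 0 0 0")

```text
clock: 30.02
tcp_pos: [0.5861, -0.1178, 0.0328]
orientation: [0.329, -0.003, 0.944, 0.002]
wrist_force: [-2.2, -0.2, -1.8]
finger_gap: 0.0001
```

```bash
python3 st.py
```

```text
30.025 tcp [ 0.5861 -0.1178  0.0328] q [-0.47   0.28  -0.93  -0.252  0.29  -0.385] F [-2.2 -0.2 -1.8] 8.944688845966528e-05
[[-0.783 -0.008  0.621]
 [-0.005  1.     0.005]
 [-0.621  0.001 -0.783]]
contact [ 0.6065 -0.1176  0.0248]
```

Request:
play_rows(series="0 1.96 0 -1.55 0 0 0;0 -1.55 1 -1.96 0 0 0;0 0 5 0 0 0 0;0 0 5 0 0 0 0;0 0 5 0 0 0 0;0 0 2.2 0 0 0 0;0 0 0 0 0 0 0")

```text
clock: 30.9
tcp_pos: [0.5607, 0.0656, 0.0592]
orientation: [0.33, -0.005, 0.944, 0.002]
wrist_force: [0.1, -0.6, -0.1]
finger_gap: 0.0005
```

```bash
python3 st.py; python3 look.py t12
```

```text
30.9 tcp [0.5607 0.0656 0.0592] q [-0.043  0.164 -1.008 -0.273  0.034 -0.042] F [ 0.1 -0.6 -0.1] 0.0004923553380082701
[[-0.782 -0.011  0.623]
 [-0.009  1.     0.007]
 [-0.623  0.    -0.782]]
contact [0.5812 0.0658 0.0512]
```

View pics/t12.png

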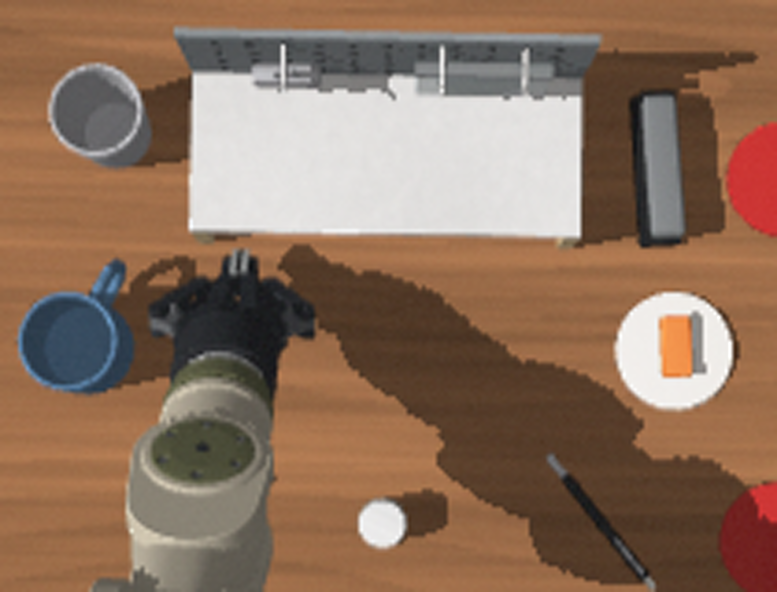

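Request:
play_rows(series="0 0.33 -0.1 1.46 0 0 0;0 0.33 -0.1 1.46 0 0 0;0 -0.313 0 0.25 0 0 0;0 -0.313 0 0.25 0 0 0;0 -0.313 0 0.25 0 0 0;0 -0.313 0 0.25 0 0 0;0 0 0 0 0 0 0")

```text
clock: 31.82
tcp_pos: [0.5893, 0.062, 0.0317]
orientation: [0.33, -0.004, 0.944, 0.001]
wrist_force: [-1.4, 0.6, 0.6]
finger_gap: -0.0001
```

```bash
python3 st.py
```

```text
31.825 tcp [0.5893 0.062  0.0317] q [-0.047  0.275 -0.972 -0.347  0.034 -0.043] F [-1.4  0.6  0.6] -0.00012398298339933903
[[-0.783 -0.008  0.622]
 [-0.006  1.     0.005]
 [-0.622  0.    -0.783]]
contact [0.6098 0.0621 0.0236]
```

Request:
play_rows(series="0 -0.235 0 0.187 0 0 0;0 -0.235 0 0.187 0 0 0")

```text
clock: 32.08
tcp_pos: [0.5944, 0.0625, 0.0312]
orientation: [0.329, -0.004, 0.944, 0.002]
wrist_force: [-6.0, 1.9, 5.1]
finger_gap: -0.0002
```

Request:
play_rows(series="0 -0.157 0 0.125 0 0 0")

```text
clock: 32.2
tcp_pos: [0.5965, 0.0627, 0.0311]
orientation: [0.329, -0.004, 0.944, 0.002]
wrist_force: [-7.1, 1.9, 4.3]
finger_gap: 0.0
```

Request:
play_rows(series="0 2.74 0 -2.18 0 0 0;0 -1.55 -1 -1.96 0 0 0;0 0 -5 0 0 0 0;0 0 -5 0 0 0 0;0 0 -5 0 0 0 0;0 0 -2.3 0 0 0 0;0 0.33 0 1.46 0 0 0;0 0.33 0 1.46 0 0 0;0 -0.313 0 0.25 0 0 0;0 -0.313 0 0.25 0 0 0;0 0 0 0 0 0 0")

```text
clock: 33.58
tcp_pos: [0.5867, -0.1209, 0.0307]
orientation: [0.329, -0.004, 0.944, 0.001]
wrist_force: [-0.7, -1.0, 0.3]
finger_gap: -0.0001
```

```bash
python3 st.py
```

```text
33.575 tcp [ 0.5867 -0.1209  0.0307] q [-0.475  0.287 -0.928 -0.256  0.292 -0.39 ] F [-0.7 -1.   0.3] -6.483450550616297e-05
[[-0.784 -0.008  0.621]
 [-0.006  1.     0.004]
 [-0.621 -0.001 -0.784]]
contact [ 0.6071 -0.1207  0.0226]
```

Now I'll push the right post in small steps and watch for the force to rise at the backboard.

Request:
play_rows(series="0 -0.235 0 0.187 0 0 0;0 -0.235 0 0.187 0 0 0")

```text
clock: 33.83
tcp_pos: [0.5921, -0.1214, 0.0305]
orientation: [0.329, -0.003, 0.944, 0.0]
wrist_force: [-3.6, -1.8, 3.2]
finger_gap: -0.0001
```

Request:
play_rows(series="0 -0.157 0 0.125 0 0 0")

```text
clock: 33.95
tcp_pos: [0.5942, -0.1214, 0.0305]
orientation: [0.329, -0.003, 0.944, 0.0]
wrist_force: [-4.0, -2.3, 2.0]
finger_gap: -0.0
```

Request:
play_rows(series="0 -0.157 0 0.125 0 0 0")

```text
clock: 34.08
tcp_pos: [0.5963, -0.1214, 0.0305]
orientation: [0.329, -0.003, 0.944, 0.0]
wrist_force: [-5.1, -3.9, 3.1]
finger_gap: 0.0
```

Request:
play_rows(series="0 -0.157 0 0.125 0 0 0")

```text
clock: 34.2
tcp_pos: [0.5983, -0.1214, 0.0305]
orientation: [0.329, -0.003, 0.944, 0.0]
wrist_force: [-4.4, -3.0, 1.8]
finger_gap: 0.0003
```

Request:
play_rows(series="0 -0.157 0 0.125 0 0 0")

```text
clock: 34.33
tcp_pos: [0.6003, -0.1214, 0.0304]
orientation: [0.329, -0.003, 0.944, 0.0]
wrist_force: [-5.0, -3.0, 2.0]
finger_gap: -0.0
```

Request:
play_rows(series="0 -0.157 0 0.125 0 0 0")

```text
clock: 34.45
tcp_pos: [0.6014, -0.1214, 0.0301]
orientation: [0.328, -0.003, 0.945, 0.0]
wrist_force: [-21.8, -2.9, 19.3]
finger_gap: 0.0001
```

Request:
play_rows(series="0 0 0 0 0 0 0")

```text
clock: 34.58
tcp_pos: [0.6012, -0.1213, 0.0301]
orientation: [0.328, -0.003, 0.945, 0.0]
wrist_force: [-9.4, -3.0, 6.6]
finger_gap: -0.0002
```

```bash
python3 st.py; python3 look.py t13;python3 - <<'E'
from workcell import cams
import cv2
im=cams.read_camera('wrist')[:,:,::-1]
cv2.imwrite('pics/w13.png',cv2.resize(im,(800,600),interpolation=cv2.INTER_CUBIC))
E
```

```text
34.575 tcp [ 0.6012 -0.1213  0.0301] q [-0.46   0.307 -0.896 -0.246  0.281 -0.376] F [-9.4 -3.   6.6] -0.0001639916841344659
[[-0.785 -0.005  0.62 ]
 [-0.005  1.     0.003]
 [-0.62  -0.001 -0.785]]
contact [ 0.6216 -0.1212  0.022 ]
```

View pics/w13.png

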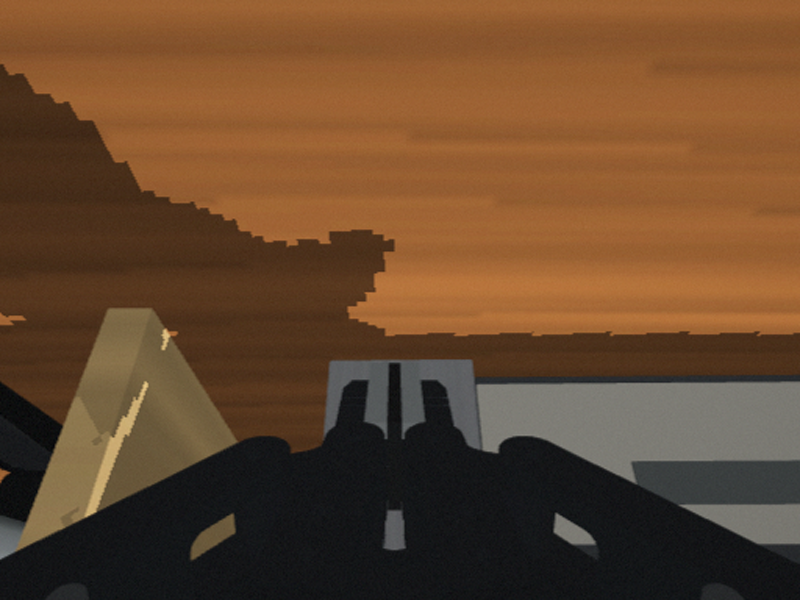

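View pics/t13.png

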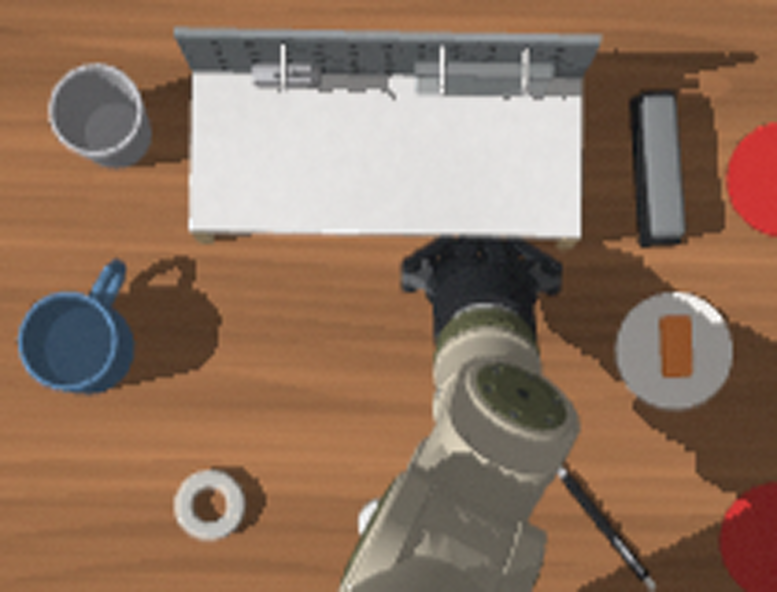

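Request:
play_rows(series="0 3.1 0 -2.5 0 0 0;0 -1.55 1 -1.96 0 0 0;0 0 5 0 0 0 0;0 0 5 0 0 0 0;0 0 5 0 0 0 0;0 0 2.4 0 0 0 0;0 0.33 0 1.46 0 0 0;0 0.33 0 1.46 0 0 0;0 -0.47 0 0.375 0 0 0;0 -0.47 0 0.375 0 0 0;0 -0.235 0 0.187 0 0 0;0 0 0 0 0 0 0")

```text
clock: 36.17
tcp_pos: [0.5899, 0.0629, 0.0292]
orientation: [0.329, -0.003, 0.944, 0.001]
wrist_force: [-0.2, 0.3, 0.1]
finger_gap: -0.0002
```

```bash
python3 st.py;python3 - <<'E'
from workcell import cams
import cv2
im=cams.read_camera('wrist')[:,:,::-1]
cv2.imwrite('pics/w14.png',cv2.resize(im,(800,600),interpolation=cv2.INTER_CUBIC))
E
```

```text
36.175 tcp [0.5899 0.0629 0.0292] q [-0.044  0.282 -0.972 -0.354  0.032 -0.04 ] F [-0.2  0.3  0.1] -0.00018569597545396613
[[-0.783 -0.007  0.622]
 [-0.006  1.     0.004]
 [-0.622 -0.    -0.783]]
contact [0.6103 0.063  0.0211]
```

View pics/w14.png

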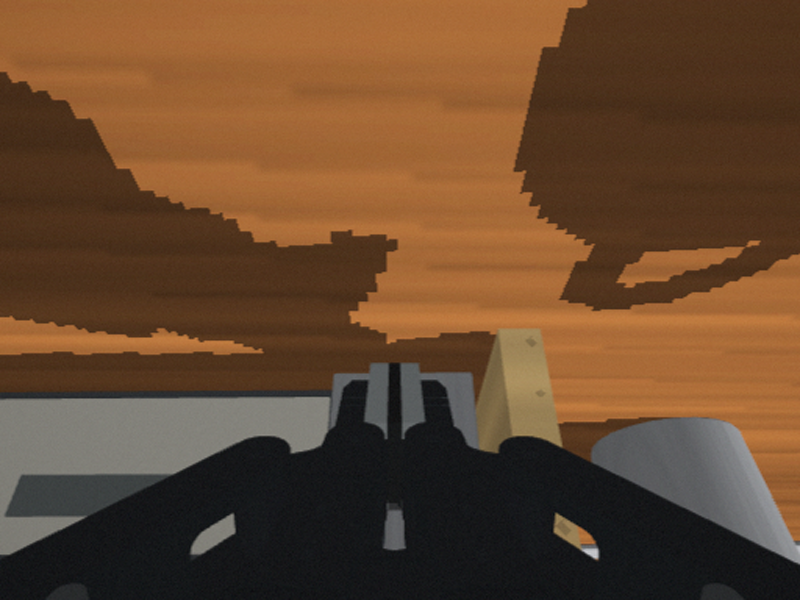

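Request:
play_rows(series="0 -0.235 0 0.187 0 0 0;0 -0.235 0 0.187 0 0 0")

```text
clock: 36.48
tcp_pos: [0.5954, 0.063, 0.0285]
orientation: [0.329, -0.003, 0.944, 0.001]
wrist_force: [0.3, -0.0, 0.5]
finger_gap: -0.0002
```

Request:
play_rows(series="0 -0.157 0 0.125 0 0 0")

```text
clock: 36.6
tcp_pos: [0.597, 0.0631, 0.0283]
orientation: [0.328, -0.003, 0.945, 0.001]
wrist_force: [-6.9, -0.6, 5.6]
finger_gap: 0.0002
```

Request:
play_rows(series="0 -0.157 0 0.125 0 0 0")

```text
clock: 36.72
tcp_pos: [0.5974, 0.0632, 0.0273]
orientation: [0.327, -0.004, 0.945, 0.001]
wrist_force: [-10.6, -0.9, 5.9]
finger_gap: 0.0
```

Request:
play_rows(series="0 -0.157 0 0.125 0 0 0")

```text
clock: 36.85
tcp_pos: [0.5976, 0.0633, 0.0261]
orientation: [0.326, -0.004, 0.945, 0.001]
wrist_force: [-15.0, -1.5, 5.0]
finger_gap: -0.0001
```

Request:
play_rows(series="0 -0.157 0 0.125 0 0 0")

```text
clock: 36.98
tcp_pos: [0.5977, 0.0635, 0.0248]
orientation: [0.324, -0.004, 0.946, 0.001]
wrist_force: [-21.0, -2.3, 10.3]
finger_gap: -0.0001
```

```bash
python3 st.py;python3 - <<'E'
from workcell import cams
import cv2
im=cams.read_camera('wrist')[:,:,::-1]
cv2.imwrite('pics/w15.png',cv2.resize(im,(800,600),interpolation=cv2.INTER_CUBIC))
E
```

```text
36.975 tcp [0.5977 0.0635 0.0248] q [-0.042  0.3   -0.947 -0.335  0.03  -0.039] F [-21.   -2.3  10.3] -8.83553124036066e-05
[[-0.79  -0.008  0.613]
 [-0.006  1.     0.005]
 [-0.613 -0.    -0.79 ]]
contact [0.6181 0.0636 0.0166]
```

View pics/w15.png

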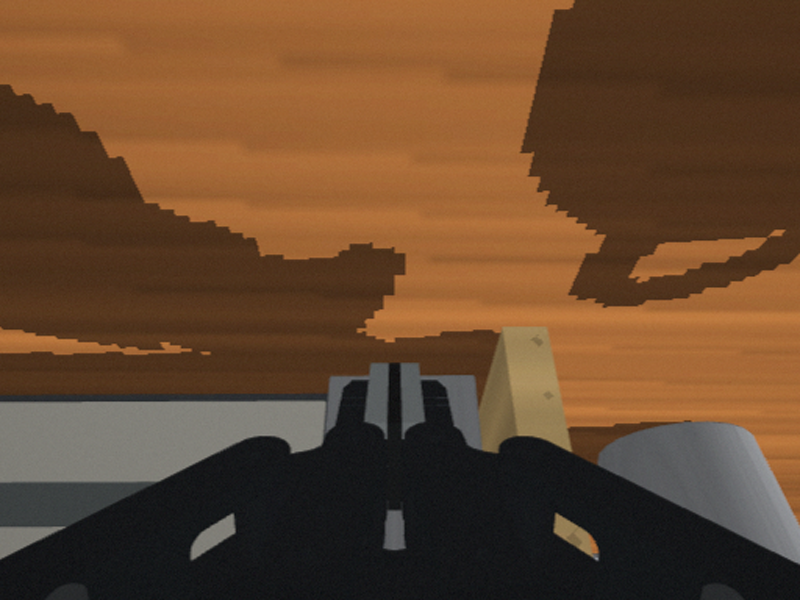

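Request:
play_rows(series="0 3.1 0 -2.5 0 0 0;0 -1.55 -1 -1.96 0 0 0;0 0.8 -4 -2 0 8 0;0 3 -4 -3 0 0 0;0 3 0 -3 0 0 0;0 0 0 0 0 0 0")

```text
clock: 37.78
tcp_pos: [0.4697, -0.0245, 0.0869]
orientation: [0.27, -0.003, 0.963, -0.001]
wrist_force: [0.6, -0.1, 1.0]
finger_gap: -0.0
```

```bash
python3 st.py;python3 - <<'E'
from workcell import cams
import cv2,json,numpy as np
cal=cams.get_calibration('wrist')
json.dump({k:np.array(v).tolist() for k,v in cal.items()},open('w16.json','w'))
im=cams.read_camera('wrist')[:,:,::-1]
cv2.imwrite('pics/w16.png',cv2.resize(im,(800,600),interpolation=cv2.INTER_CUBIC))
E
```

```text
37.775 tcp [ 0.4697 -0.0245  0.0869] q [-0.325 -0.074 -1.026  0.096  0.167 -0.286] F [ 0.6 -0.1  1. ] -4.326947230958989e-05
[[-0.854 -0.005  0.52 ]
 [-0.006  1.     0.001]
 [-0.52  -0.003 -0.854]]
contact [ 0.4889 -0.0244  0.0764]
```

View pics/w16.png

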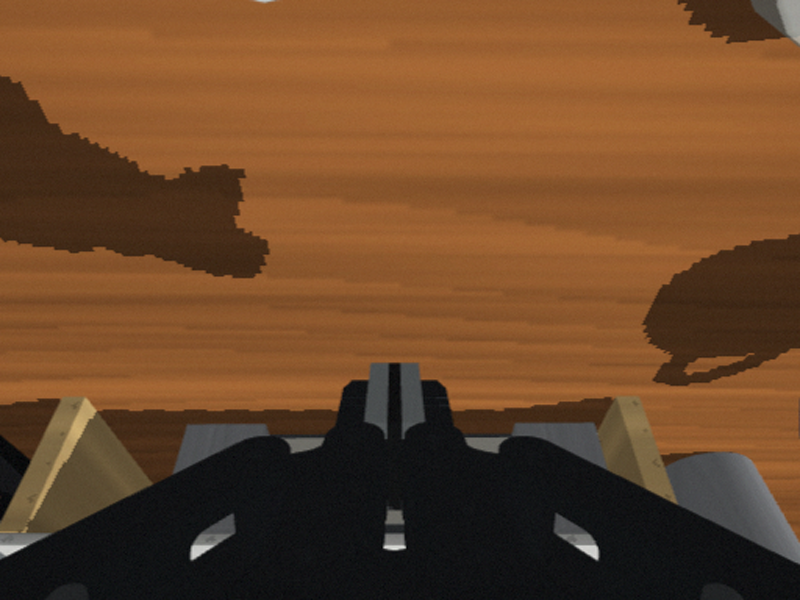

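```bash
python3 - <<'E'
import cv2
im=cv2.imread('pics/w16.png')
a=cv2.resize(im[385:465,30:300],None,fx=2.9,fy=2.9,interpolation=cv2.INTER_CUBIC)
b=cv2.resize(im[385:465,490:760],None,fx=2.9,fy=2.9,interpolation=cv2.INTER_CUBIC)
cv2.imwrite('pics/w16c.png',cv2.vconcat([a,b]))
E
```

```text
(no output)
```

View pics/w16c.png

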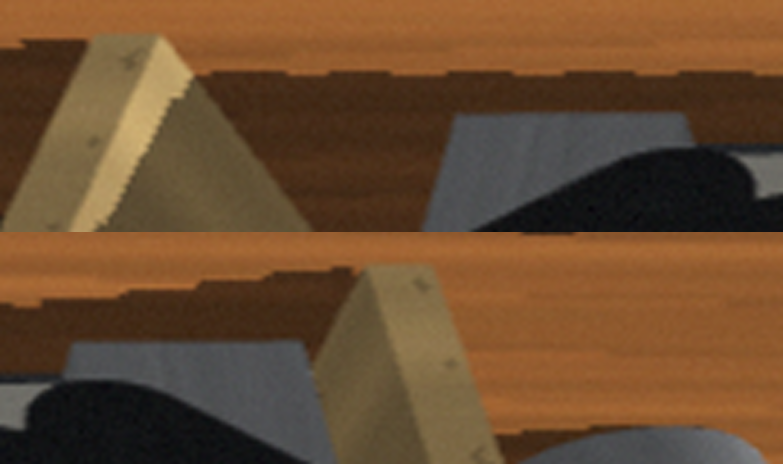

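```bash
python3 - <<'E'
from h import *
import json
cal=json.load(open('w16.json'))
def g(x,y):
    u,v=(30+x/2.9,385+y/2.9) if y<232 else (490+x/2.9,385+(y-232)/2.9)
    return p2w(cal,(u+.5)*.64-.5,(v+.5)*.64-.5,0.)[:2]
W=[g(92,36),g(158,35),g(368,266),g(432,265)];Q=[g(456,114),g(684,113),g(72,342),g(303,342)]
print(np.round(W,4));print(np.round(Q,4))
def yaw(a,b): d=b-a; return np.degrees(np.arctan2(-d[0],d[1]))
print('shelf',yaw(W[0],W[3]),yaw(W[1],W[2]),'case',yaw(Q[0],Q[3]),yaw(Q[1],Q[2]))
print('depth R,L',[(Q[1][0]-W[1][0]),(Q[2][0]-W[2][0])], 'lens',np.linalg.norm(W[3]-W[0]),np.linalg.norm(W[2]-W[1]),np.linalg.norm(Q[0]-Q[3]))
E
```

```text
[[ 0.5932 -0.2   ]
 [ 0.5928 -0.1878]
 [ 0.5898  0.0934]
 [ 0.5894  0.1048]]
[[ 0.6204 -0.141 ]
 [ 0.6196 -0.0963]
 [ 0.6171  0.0442]
 [ 0.6166  0.0889]]
shelf 0.7229681855882567 0.6039202032592099 case 0.9416612095591088 1.0268029797865512
depth R,L [np.float64(0.026805523302588896), np.float64(0.027250680755663392)] lens 0.3048720110173171 0.28115379757843223 0.22996105022248634
```

Request:
play_rows(series="0 0 0 -4 0 0 0;0 0 0 -4 0 0 0;0 0 0 -4 0 0 0;0 0 0 0 0 0 0;0 0 0 0 0 0 0")

```text
clock: 38.45
tcp_pos: [0.4075, -0.0234, 0.1868]
orientation: [0.268, -0.004, 0.963, 0.001]
wrist_force: [-0.4, -0.3, -0.7]
finger_gap: -0.0001
```

```bash
python3 st.py; python3 look.py t17; python3 - <<'E'
import cv2
a=cv2.imread('pics/top0_raw.png');b=cv2.imread('pics/t17_raw.png')
cv2.imwrite('pics/diff.png',cv2.resize(cv2.absdiff(a,b)[90:300,80:420],None,fx=2.2,fy=2.2))
E
```

```text
38.45 tcp [ 0.4075 -0.0234  0.1868] q [-0.401 -0.39  -0.928  0.527  0.206 -0.356] F [-0.4 -0.3 -0.7] -6.541447143844683e-05
[[-0.857 -0.008  0.516]
 [-0.007  1.     0.003]
 [-0.516 -0.001 -0.857]]
contact [ 0.4267 -0.0233  0.1762]
```

View pics/t17.png

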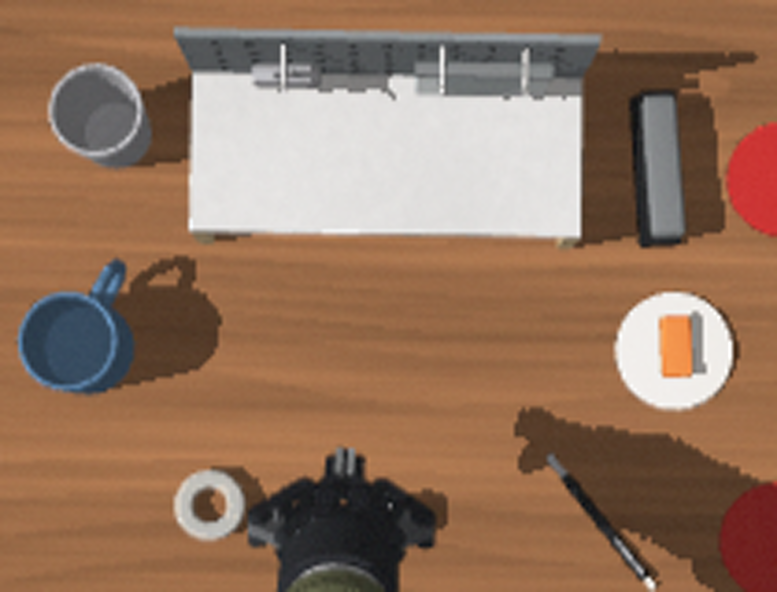

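View pics/diff.png

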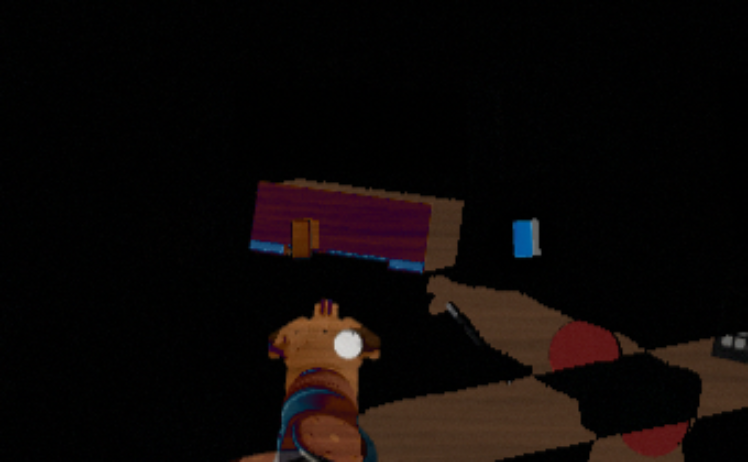

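The difference image shows only the case, the eraser, the arm and shadows changed. The gripper is clear of everything, so I'm handing in.

```bash
python3 -c "
from workcell import workorder
print(workorder.hand_in())"
```

```text
the job is handed in; nothing more can be done
None
```

The eraser is flat on the white coaster, about 2.4 mm off its middle. The case is home under the shelf against the backboard. I handed the job in at about 38.5 s with the gripper clear of everything.

**Walking the case:** I pushed the right and left posts in turn with shut fingers. The yaw I measured between pushes stayed between about -15° and +3°. The fingers did not touch the drawer front.

**Seating:** Each post was pushed until it stopped, with about 21–22 N on each side.

**Last checks:**
- **Depth:** in the wrist view the post faces are 27–28 mm in from the mouth on both sides; 28 mm is nominal. The left side reads up to 1 mm short.
- **Squareness:** the case yaw is about 0.95° against about 0.66° for the shelf, which is within measuring error.
- **Side gap:** the case sits left of centre, with about 4–5 mm to the left wall.
- **Other objects:** the before-and-after top views show the coaster, mug, pencil cup, stapler, tape roll and pencil where they were. The jar was hidden by the arm in the last picture, but it was unmoved in the last one that showed it whole.

**Possible lid contact:** about 5 N of upward force showed on the tool when I gripped the eraser, so the fingertips may have touched the lid lightly for a moment before the lift. The case was unmoved in the next picture.

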